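Mount a rod between centres and hold the flap at the mark

TASK

Lay the steel rod in the two V rests of the inspection fixture, then slide the tailstock up until the rod is held between both centres. Then lift the hinged flap by its T bar until it lines up with the marker hand on the dial, and finish while still holding the flap there with the gripper: do not let go. Leave the marker hand and the other things on the table as they are.

Things in the scene. Friction and masses are not known exactly. Their poses are not given: they have to be found in the camera images.
- fixture: Inspection fixture, grey painted base 192 mm long (x), about 200 mm wide (y), top at z 12 mm, fixed to the table. Origin on the table under the middle of the rod's place; x from tailstock to headstock (away from the robot, turned a few degrees), y left, z up. Headstock at the +x end (up to z 70 mm), sliding tailstock at the -x end, hinged flap and dial on the -y side.
- rod_place (a point): Middle of the rod's place in the fixture (fixture x 0, y 0, z 55 mm); the rod's axis lies along the fixture's x. Two steel V rests carry it at x -32 and +32 mm: each 8 mm thick, arms sloping at 45 degrees, tops at about z 61 mm; 56 mm are free between them.
- rod: Plain steel rod, 12 mm diameter, 90 mm long, about 80 g, ends alike. Origin at its middle, x along its axis. It starts level in a small wooden stand (base 80 x 40 mm, 8 mm thick) with two steel V rests about 30 mm either side of the rod's middle, its axis 35 mm above the table; some 46 mm of rod between the rests are free to grip.
- head_tip (a point): Tip of the fixed steel centre on the headstock, which points at the tailstock; fixture x 45.5 mm, y 0, z 55 mm, on the rod's axis.
- tail_tip (a point): Tip of the steel centre on the tailstock, which points at the headstock; on the rod's axis, z 55 mm.
- tail_knob (a point): Grip point on the axis of the upright round black knob on top of the tailstock: 14 mm across, from 61 to 98 mm above the table, this point at 87 mm, 23 mm behind the tailstock tip (fixture x -90 mm when fully back), y 0. The tailstock block below it is 24 x 34 mm and tops out at 61 mm.
- tail (a joint): Travel of the tailstock along the fixture's +x towards the headstock, m: 0 fully back (tip at fixture x -67 mm), at most 0.026. Slides with about 2 N of friction and stays where it is left. Begins at 0 to 0.005; near 0.022 the rod is held between the centres.
- flap_hinge (a point): Point on the flap's hinge line, which runs along the fixture's x at fixture y -75 mm, z 35 mm (this point at x -14 mm).
- flap (a joint): Angle of the flap, rad: 0 lying level on its rests towards the fixture's -y, growing as the free edge lifts; 1.57 upright; stop at 1.6. The hinge is free: the flap (about 220 g) falls shut when let go.
- flap_bar (a point): Middle of the black T bar on the flap: round, 14 mm thick, 30 mm long, parallel to the hinge, on an 8 mm post. Pinched by its two end faces it can turn between the fingers. It is 85 mm from the hinge along the flap and 45 mm off its face: at flap angle a it lies at fixture x -14, y -75 - 85 cos a + 45 sin a, z 35 + 85 sin a + 45 cos a (mm).
- flap_edge (a point): Corner of the flap's free edge on the dial side, 97 mm from the hinge line. The flap is an aluminium plate 100 mm (x) by 97 mm, 4 mm thick; a small flat steel pointer tab sticks out from its side towards the dial.
- marker (a joint): Angle of the marker hand on the dial, rad, with the same axis and zero as the flap's angle: flap and marker line up when both are equal. Between 0.6 and 1.1; stiff, it does not move by itself.
- marker_tip (a point): Tip of the marker hand, a dark steel hand 76 mm long from the hinge line, on the front of the dial. The dial is an aluminium quarter disc, 4 mm thick, radius 64 mm about the hinge line, upright at fixture x -77 mm, facing the robot.
- loupe: Bystander: black folding loupe, a disc 36 mm across, 27 mm high. Origin at the centre of its underside.
- oil_bottle: Bystander: small dropper bottle, 30 mm across, 72 mm high, black cap. Origin at the centre of its underside.
- dropper: Bystander: dropper bottle with rubber bulb, 33 mm across, 100 mm high. Origin at the centre of its underside.
- tape: Bystander: roll of tape lying flat, 56 mm across, 18 mm high. Origin at the centre of its underside.
There are look-alikes about, which are no part of the job. Of the things shaped like the rod, the steel one is meant.

How it is judged:
By the outcome, as a careful person would: the job done as asked, in the order asked, and still so for the second after the job is handed in, while the arm keeps its last pose, push and grip.
It also fails if it takes over 64 s, if anything falls off the work surface, if the arm or the gripper's body presses on something with over 40 N, if the wrist force passes 120 N, or if a joint passes its speed limit or range.

ROBOT

A 6-joint arm with a two-finger parallel gripper is mounted at the origin on a cart in front of the work surface, level with it; the furniture and walls round the work are solid. World frame = base frame: x ahead of the robot, y to its left, z up, the work surface at z = 0. Lengths are in m, angles in rad, forces in N, time in s.
With the tool pointing down it reaches from about 0.35 to 0.975 m from the base axis. Payload 4.9 kg.
Tool frame: the origin (TCP) lies at the very end of the fingers, on their centre line; the grasp point (between the pads) lies 19 mm behind it (grasp_offset is the distance from the TCP to the grasp point, in m); x points along the fingers, y is the direction in which the jaws open and shut, and the axes are right-handed (so a half turn about x gives the same grasp; the last joint's range is limited). The gripper opens to 85 mm and grips with 20 to 120 N. Pads are 22 mm wide; open, the fingers measure 114 mm over their backs; the gripper's body (76 mm by 85 mm) begins 54 mm behind the grasp point. The pads swing forward as they close: fully open they stand 13 mm farther back than shut.
Start: joints at [1.224, 0.053, 1.613, -0, 1.476, -0.119], TCP at [0.141, 0.609, 0.231] pointing down, gripper open.
Joint ranges: [-3.01, 3.01], [-1.01, 2.22], [0.06, 2.58], [-1.02, 4.17], [0.09, 2.62], [-3.14, 3.14]. Speed limits (rad/s): [2.57, 2.57, 3.14, 3.14, 3.14, 3.14].

INTERFACE

Orientations are given as a rotation vector (axis times angle).
In Python, from station import get_obs, get_image, camera_model, finish_job, grasp_offset gives the robot as it stands.
- The arm moves only by the shell command python3 -m crank 'ROWS' [OPENING] [FORCE]. ROWS is JSON, a list that holds one entry, the list of rows, each a list of 4 numbers: the shift along the world's x, y, z in m, then the turn about the world's z in degrees. In form: [[[dx, dy, dz, turn], ...]]. A call has 1 to 5 rows; each row is the pose to reach, as a shift and turn from the pose commanded when the call began; what a row does not reach only later rows make up. A row lasts 1/12 s, in which the tool goes at most 41.7 mm and 7.16 degrees, less where a joint would pass 70% of its speed; a pose out of reach is approached as far as the arm can. A call with a gripper value outside its range is refused whole. OPENING is the opening, from 0 (shut) to 1 (fully open), set as the call begins (- or left out, the last holds). The fingers move at their own pace and stop on an object; FORCE is the grip in N (left out, the last holds). Time passes only in rows, so rows that repeat a pose let the fingers close. It gives the time, the measured TCP pose, the force and the opening at its end, in the units of the state.
- get_obs(): the state, without advancing time (a new reading comes with each control period).
- get_image(name): name is "scene" or "side" or "wrist"; returns (picture, depth): 384x512x3 uint8, red, green, blue; 384x512 float32, m along the optical axis (not along the pixel's ray), 0 where there is no reading.
- camera_model(name): a dict with "fx", "fy", "cx", "cy" (pixels), "xyz" and "attitude" of the camera in the world. Camera axes: x right, y down, z forward; pixel columns grow to the right and rows downward; lengths in m; the calibration is good to about 2 mm. A picture is of the moment at which its call begins: read the wrist's pose just before it. camera_model takes no time and is no camera call; for the wrist camera it gives the pose at the moment of the call.
- finish_job(): hands the job in, once; it reports no verdict.
The state is a dict: "t": time; "q": joint angles; "dq": joint speeds; "effort": joint torques, N m; "tool_pos": TCP position; "tool_rot": TCP orientation; "contact_force": force on the tool from outside, world axes, zero at the start; "wrist_torque": the same for the moment, N m; "opening": finger opening in m.
Only numpy, scipy, OpenCV 4.12 (cv2) and the standard library are available. Lean on these libraries where they do the work, as an engineer would, in place of code of your own. Each camera call takes 0.05 s, during which the arm holds its last target.

## Working session

There is one attempt and no reset: what is moved stays moved. The work goes in short steps, Python scripts to look and compute and a shell command to move; the robot and the scene stay as the last step left them, time stands still between calls to the robot, and variables do not carry over. Pictures are saved under pics/ and viewed, and the job is handed in when it is done.

```bash
mkdir -p pics; ls
python3 - <<'E'
from station import *
import cv2,numpy as np
o=get_obs();print(o, grasp_offset if not callable(grasp_offset) else grasp_offset())
for n in ["scene","side","wrist"]:
    p,d=get_image(n);cv2.imwrite(f"pics/{n}0.png",p[:,:,::-1]);np.savez(f"{n}0.npz",p=p,d=d);print(n,camera_model(n))
E
```

```text
pics
{'t': 0.0, 'q': array([ 1.22397961e+00,  5.33731879e-02,  1.61425400e+00,  5.96303938e-06,
        1.47600813e+00, -1.18999664e-01]), 'dq': array([-0.0010923 ,  0.00034834,  0.00203561, -0.00204014, -0.00062   ,
       -0.00023111]), 'effort': array([-1.25504866e-03, -3.93685198e+01, -3.70174706e+01, -2.47762700e-04,
        7.05985483e-03, -1.35787369e-05]), 'tool_pos': array([0.14094682, 0.60827572, 0.23007679]), 'tool_rot': array([ 0.17730653,  1.56386314, -0.18043209]), 'contact_force': array([0.55043505, 0.19871492, 0.13188818]), 'wrist_torque': array([-0.07988012,  0.01229   ,  0.02255569]), 'opening': 0.08549353953254482} 0.0187
scene {'fx': 396.30093131704666, 'fy': 396.30093131704666, 'cx': 253.9043940017963, 'cy': 191.95708988063225, 'xyz': array([0.24029338, 0.62738881, 0.65136287]), 'attitude': array([-0.67258499,  2.5989023 , -1.15449485])}
side {'fx': 373.5023812021157, 'fy': 373.5023812021157, 'cx': 251.49394455948908, 'cy': 190.78103645274658, 'xyz': array([ 0.25688094, -0.69248908,  0.71671896]), 'attitude': array([-2.18510846,  0.37339093, -0.20067304])}
wrist {'fx': 328.2410263758872, 'fy': 328.2410263758872, 'cx': 255.16403834390022, 'cy': 185.6797810271304, 'xyz': array([0.07730686, 0.62468671, 0.37313125]), 'attitude': array([2.28962104, 1.8162215 , 0.24061174])}
```

View pics/scene0.png

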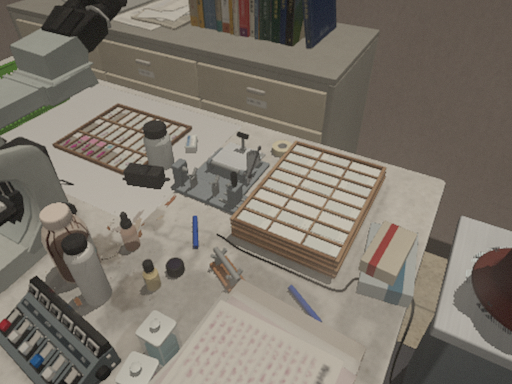

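View pics/side0.png

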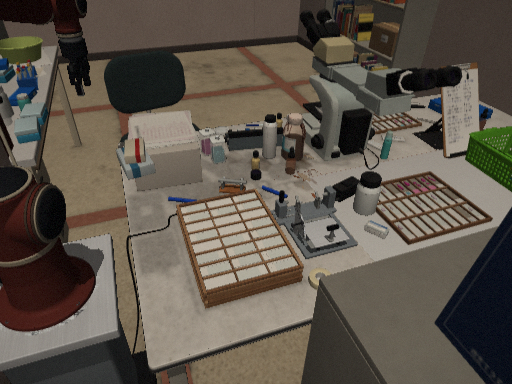

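View pics/wrist0.png

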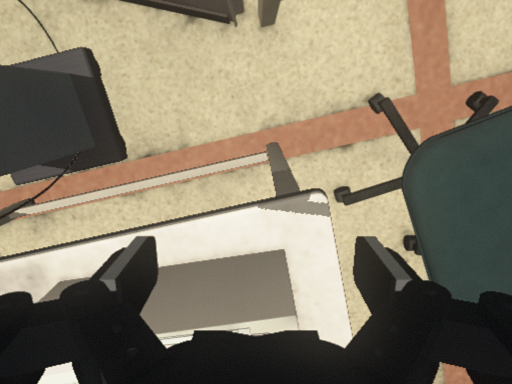

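```bash
cat > h.py <<'E'
import numpy as np,cv2
from scipy.spatial.transform import Rotation as R
from station import *
def snap(n,tag):
    c=camera_model(n);p,d=get_image(n);np.savez(f"{n}{tag}.npz",p=p,d=d,**c);return p,d,c
def load(n,tag):
    z=np.load(f"{n}{tag}.npz");return z['p'],z['d'],{k:z[k] for k in('fx','fy','cx','cy','xyz','attitude')}
def px2w(c,u,v,d):
    r=np.array([(u-c['cx'])/c['fx'],(v-c['cy'])/c['fy'],1.])
    return np.array(c['xyz'])+R.from_rotvec(c['attitude']).apply(r*d)
def px2z(c,u,v,z):
    r=R.from_rotvec(c['attitude']).apply([(u-c['cx'])/c['fx'],(v-c['cy'])/c['fy'],1.])
    return np.array(c['xyz'])+r*(z-c['xyz'][2])/r[2]
def w2px(c,P):
    q=R.from_rotvec(c['attitude']).inv().apply(np.atleast_2d(P)-c['xyz'])
    return np.c_[c['fx']*q[:,0]/q[:,2]+c['cx'],c['fy']*q[:,1]/q[:,2]+c['cy']]
def crop(p,u0,v0,u1,v1,s,fn):
    im=cv2.resize(p[v0:v1,u0:u1],None,fx=s,fy=s,interpolation=cv2.INTER_CUBIC)[:,:,::-1].copy()
    for u in range((u0//10+1)*10,u1,10):
        cv2.line(im,((u-u0)*s,0),((u-u0)*s,4),(0,0,255),1)
        if u%20==0: cv2.putText(im,str(u),((u-u0)*s,14),0,.35,(0,0,255),1)
    for v in range((v0//10+1)*10,v1,10):
        cv2.line(im,(0,(v-v0)*s),(4,(v-v0)*s),(0,0,255),1)
        if v%20==0: cv2.putText(im,str(v),(6,(v-v0)*s+4),0,.35,(0,0,255),1)
    cv2.imwrite("pics/"+fn,im)
E
python3 - <<'E'
from h import *
for n in ("scene","side"):
    p,d,c=snap(n,"1")
    if n=="scene":
        crop(p,160,120,300,220,5,"sc_fix.png");crop(p,130,185,330,325,4,"sc_rod.png")
    else:
        crop(p,260,170,370,260,7,"sd_fix.png");crop(p,160,140,310,220,5,"sd_rod.png")
E
```

```text
(no output)
```

View pics/sc_fix.png

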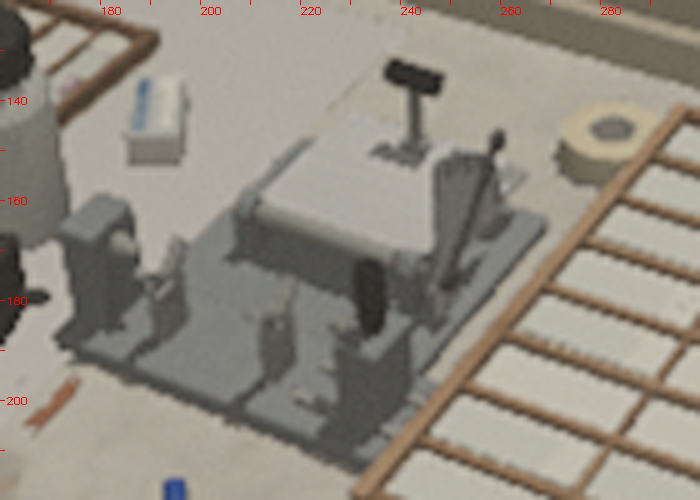

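View pics/sc_rod.png

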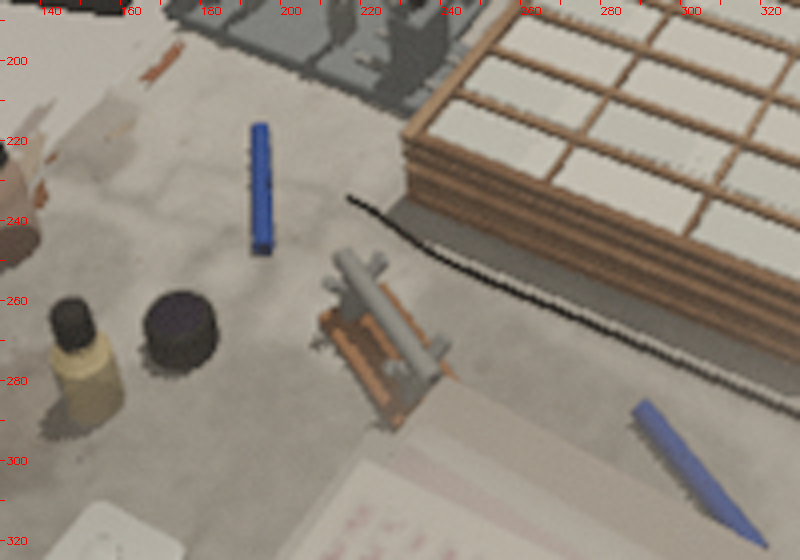

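View pics/sd_fix.png

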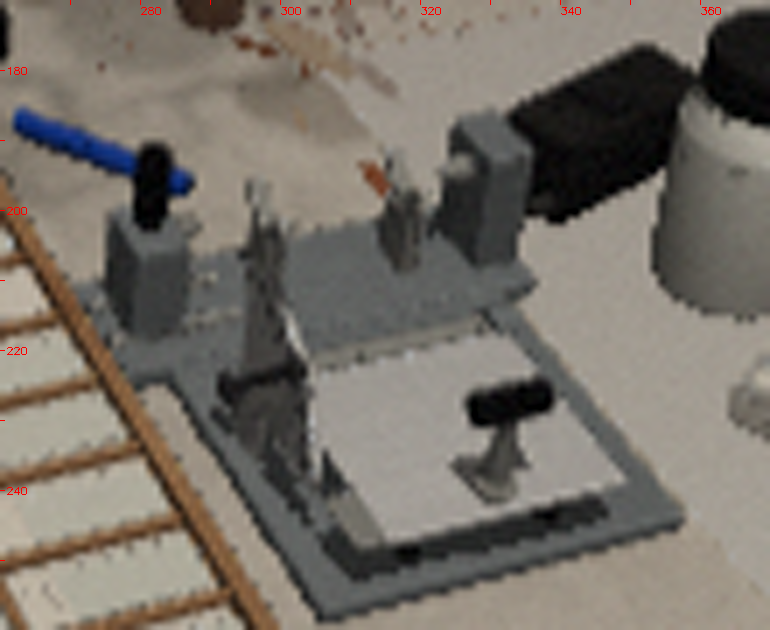

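View pics/sd_rod.png

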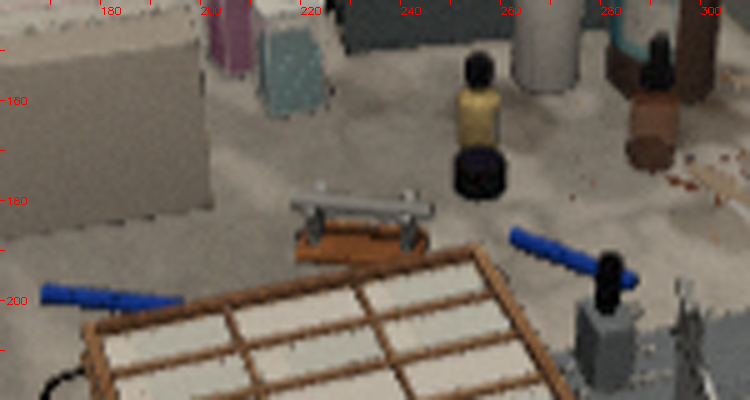

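Run:
```python
from h import *
np.set_printoptions(precision=4,suppress=True)
_,d,c=load("scene","1");_,e,s=load("side","1")
def a(n,cc,dd,u,v,z): print(n,px2z(cc,u,v,z), 'depth:',px2w(cc,u,v,dd[int(v),int(u)]))
a("rodA sc",c,d,214,249,.035);a("rodB sc",c,d,236,278,.035);a("rodmid",c,d,226,264,.041)
a("rodA sd",s,e,219,180.5,.035);a("rodB sd",s,e,244,182,.035)
a("knobtop sc",c,d,233,173,.098);a("knobtop sd",s,e,281.5,192,.098)
a("knobbot sc",c,d,234,185,.064)
a("bar sc",c,d,241.5,135.5,.08);a("bar sd",s,e,332,228,.08)
a("headtip sc",c,d,186,169,.055);a("headtip sd",s,e,323,194,.055)
a("marker sc",c,d,257,148,.08);
a("base corners sd",s,e,305,258,.012);a("",s,e,357,244,.012);a("",s,e,336,210,.012)
a("base sc",c,d,172,187,.012);a("",c,d,268,165,.012);a("",c,d,232,214,.012)
for u,v in[(260,350),(240,300),(285,300),(300,290),(330,250),(250,230),(238,222),(205,300),(300,200)]:a("box",c,d,u,v,.0)
```

```text
rodA sc [0.5711 0.2206 0.035 ] depth: [0.5674 0.2252 0.0419]
rodB sc [0.4957 0.2595 0.035 ] depth: [0.4927 0.2639 0.0424]
rodmid [0.527  0.2446 0.041 ] depth: [0.5263 0.2454 0.0424]
rodA sd [0.4927 0.255  0.035 ] depth: [0.4915 0.25   0.0386]
rodB sd [0.5651 0.2215 0.035 ] depth: [0.5629 0.2148 0.04  ]
knobtop sc [0.6211 0.0608 0.098 ] depth: [0.6199 0.0625 0.0997]
knobtop sd [0.6195 0.058  0.098 ] depth: [0.619  0.0569 0.0989]
knobbot sc [0.6199 0.0616 0.064 ] depth: [0.6173 0.0653 0.0679]
bar sc [ 0.6943 -0.0981  0.08  ] depth: [ 0.69   -0.0912  0.0854]
bar sd [ 0.6906 -0.1017  0.08  ] depth: [ 0.6878 -0.1055  0.0841]
headtip sc [0.7588 0.0578 0.055 ] depth: [0.7542 0.0629 0.0603]
headtip sd [0.7566 0.0613 0.055 ] depth: [0.755  0.0589 0.0571]
marker sc [ 0.6325 -0.0689  0.08  ] depth: [ 0.6279 -0.0606  0.0868]
base corners sd [ 0.6149 -0.1163  0.012 ] depth: [ 0.6204 -0.1073  0.001 ]
 [ 0.7685 -0.1163  0.012 ] depth: [ 0.7729 -0.1114  0.006 ]
 [0.7877 0.0274 0.012 ] depth: [0.7904 0.0311 0.0084]
base sc [0.7839 0.0907 0.012 ] depth: [0.7837 0.0909 0.0123]
 [ 0.6171 -0.0991  0.012 ] depth: [ 0.6195 -0.1037  0.0079]
 [0.6047 0.0998 0.012 ] depth: [0.5776 0.139  0.0595]
box [0.3975 0.3454 0.    ] depth: [0.3622 0.4086 0.1462]
box [0.4776 0.2778 0.    ] depth: [0.4265 0.353  0.1401]
box [0.4032 0.2368 0.    ] depth: [0.4026 0.2382 0.0023]
box [0.3876 0.203  0.    ] depth: [0.3873 0.204  0.0016]
box [0.3734 0.0821 0.    ] depth: [0.3622 0.1281 0.0549]
box [0.5499 0.1134 0.    ] depth: [0.5273 0.1509 0.0475]
box [0.586  0.1052 0.    ] depth: [0.5565 0.1497 0.0556]
box [0.5356 0.3098 0.    ] depth: [0.5349 0.3105 0.0015]
box [ 0.4929 -0.0287  0.    ] depth: [0.4702 0.0302 0.0585]
```

Run:
```python
from h import *
np.set_printoptions(precision=3,suppress=True)
G={}
for n in("scene","side"):
    p,d,c=load(n,"1")
    v,u=np.mgrid[0:384,0:512];r=np.stack([(u-c['cx'])/c['fx'],(v-c['cy'])/c['fy'],np.ones_like(u)],-1)*d[...,None]
    P=(R.from_rotvec(c['attitude']).apply(r.reshape(-1,3))+c['xyz'])[d.ravel()>0]
    for q in P:
        k=(int(np.floor(q[0]/.03)),int(np.floor(q[1]/.03)));G[k]=max(G.get(k,-.1),q[2])
print("y(cm)  "+" ".join(f"{j*3:4d}" for j in range(22,-8,-1)))
for i in range(30,4,-1):
    print(f"x{i*3:3d}  "+" ".join(f"{int(G[(i,j)]*1000):4d}" if (i,j) in G else "   ." for j in range(22,-8,-1)))
o=get_obs();M=R.from_rotvec(o['tool_rot']).as_matrix();print(M)
```

```text
y(cm)    66   63   60   57   54   51   48   45   42   39   36   33   30   27   24   21   18   15   12    9    6    3    0   -3   -6   -9  -12  -15  -18  -21
x 90    23  432  433  414  408  394  372  373  370  311  310  307  307  308  308  310  309  360  361  385  396  406  420  425   17   18   19   17   17    5
x 87     5    4    3    .    .    .  133  259  260  260  258  251  241  226    5    4    5    5   49   49   49  124  124  124    5   25   28    5    5    6
x 84     .    .    1   72   33    4    4    3    4    4    5   96  101   87    5    6    5    5   48   51   51  123  124  123   27   28   28    5    5    6
x 81     .    .    .   74   70    3    0    .    4  163  165  164  100    4    5    5    5    5    4   50   50    5    5    6   27   27   22    5    4    5
x 78     3    4    9    .   45   49   55   78   76  164  165  165  111    4    4    4    6    6    5   14   73   73   14    4    5    5    5    5    5    4
x 75     4   12   12    3   47   50   62   80   72  134  164  162    5  101   93    5    6    4    6   16   74   74   14   14   14   14   14    4    4    3
x 72   
[... 2485 characters left out ...]
  4
x 24     .    .  132  144  149  147  147  147  146  148  148  142  132  199  224  224  225  223  195   10    4    4    5    4    4    6    5    4    5    5
x 21     3    4    .    .    .    .    .    1    3    3    4    4    4  199  223  223  224  223  197    7    4    3    4    4    5    4    4    5    5    4
x 18     2    3  506  515  520   -4    0    4    3    3    3    3    4    5  195    4    3    4    7    7    4    3    3    4    4    3    4    3    4    3
x 15   337  342  460  466  521  526  531  534    .    .    .    .    .    .    .    .    .    1    2    1    2    1    1    1    2    0    3    1    0    .
[[-0.     0.226  0.974]
 [-0.001  0.974 -0.226]
 [-1.    -0.001 -0.   ]]
```

```bash
python3 -m crank '[[[0.03,-0.028,0,-5],[0.06,-0.057,0,-10],[0.09,-0.085,0,-13],[0.12,-0.114,0,-13],[0.15,-0.142,0,-13]]]' 1 60; python3 -m crank '[[[0.03,-0.028,0,0],[0.06,-0.056,0,0],[0.09,-0.085,0,0],[0.12,-0.113,0,0],[0.15,-0.142,0,0]]]'; python3 -m crank '[[[0.03,-0.028,0,0],[0.06,-0.056,-0.02,0],[0.089,-0.084,-0.05,0],[0.089,-0.084,-0.05,0]]]'
python3 - <<'E'
from h import *
print(get_obs()['tool_pos'])
p,d,c=snap("wrist","2");crop(p,0,0,512,384,1,"w2.png");print(c)
E
```

```text
t: 0.67
tool_pos: [0.292, 0.4653, 0.2312]
tool_rot: [0.356, 1.541, -0.356]
contact_force: [0.7, 0.5, 0.4]
opening: 0.0851
t: 1.08
tool_pos: [0.4422, 0.3233, 0.2314]
tool_rot: [0.357, 1.541, -0.356]
contact_force: [0.6, 1.1, -0.2]
opening: 0.0855
t: 1.42
tool_pos: [0.5312, 0.237, 0.1777]
tool_rot: [0.357, 1.544, -0.363]
contact_force: [-1.1, 0.3, -1.2]
opening: 0.0855
[0.53120726 0.23696265 0.17770853]
{'fx': 328.2410263758872, 'fy': 328.2410263758872, 'cx': 255.16403834390022, 'cy': 185.6797810271304, 'xyz': array([0.47313309, 0.26785066, 0.32062239]), 'attitude': array([2.47147029, 1.53303852, 0.19823355])}
```

View pics/w2.png

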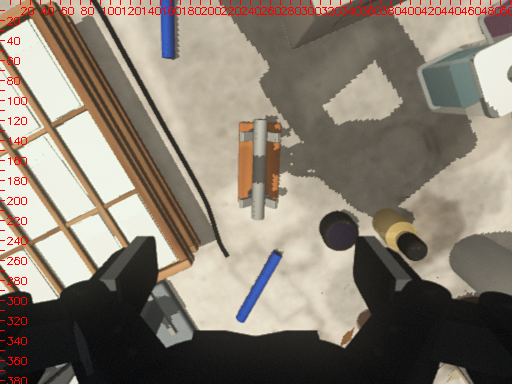

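Run:
```python
from h import *
p,d,c=load("wrist","2");crop(p,220,100,300,240,5,"w2c.png")
A=px2z(c,260,119.5,.035);B=px2z(c,258,219,.035);print(A,B,(A+B)/2,np.degrees(np.arctan2(*(B-A)[1::-1])),np.linalg.norm(A-B))
o=get_obs();print(o['tool_pos'],R.from_rotvec(o['tool_rot']).as_matrix()[:,1],w2px(c,[o['tool_pos']]))
```

```text
[0.49111231 0.26217434 0.035     ] [0.57158005 0.22053111 0.035     ] [0.53134618 0.24135272 0.035     ] -27.36222371662266 0.09060472332556894
[0.53049162 0.23706939 0.17677159] [ 0.44320806  0.89640362 -0.00521209] [[252.12895576 238.87458572]]
```

View pics/w2c.png

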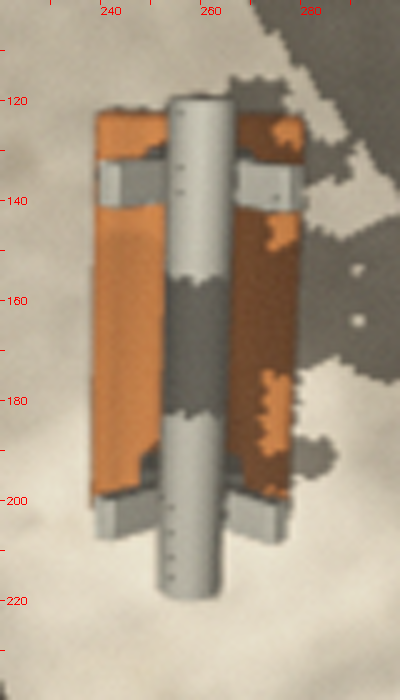

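```bash
python3 -m crank '[[[0.001,0,-0.035,-1],[0.001,0,-0.07,-1],[0.001,0,-0.1,-1],[0.001,0,-0.1,-1]]]'
```

```text
t: 1.8
tool_pos: [0.5256, 0.2403, 0.0745]
tool_rot: [0.365, 1.55, -0.375]
contact_force: [-1.6, -0.7, -0.5]
opening: 0.0853
```

```bash
python3 -m crank '[[[0,0,0,0],[0,0,0,0],[0,0,0,0]]]'
```

```text
t: 2.05
tool_pos: [0.533, 0.242, 0.0848]
tool_rot: [0.372, 1.534, -0.367]
contact_force: [0.1, 0.2, 0.1]
opening: 0.0853
```

```bash
python3 -m crank '[[[-0.002,-0.001,-0.03,0],[-0.002,-0.001,-0.055,0],[-0.002,-0.001,-0.068,0],[-0.002,-0.001,-0.068,0],[-0.002,-0.001,-0.068,0]]]'; python3 -m crank '[[[0,0,0,0],[0,0,0,0]]]'
```

```text
t: 2.47
tool_pos: [0.5296, 0.2401, 0.0143]
tool_rot: [0.37, 1.538, -0.37]
contact_force: [0.3, -0.5, 0.2]
opening: 0.0851
t: 2.63
tool_pos: [0.5308, 0.2405, 0.0157]
tool_rot: [0.372, 1.536, -0.368]
contact_force: [-0.0, -0.4, 0.5]
opening: 0.0855
```

```bash
python3 -m crank '[[[0,0,0,0],[0,0,0,0],[0,0,0,0],[0,0,0,0],[0,0,0,0]]]' 0 50; python3 -m crank '[[[0,0,0,0],[0,0,0,0],[0,0,0,0],[0,0,0,0]]]'
```

```text
t: 3.05
tool_pos: [0.5291, 0.2399, 0.0134]
tool_rot: [0.37, 1.539, -0.37]
contact_force: [-0.4, -0.3, 0.2]
opening: 0.0257
t: 3.38
tool_pos: [0.5296, 0.2404, 0.0136]
tool_rot: [0.371, 1.538, -0.369]
contact_force: [1.4, 2.8, 0.3]
opening: 0.0107
```

```bash
python3 -m crank '[[[0,0,0.03,0],[0,0,0.07,0],[0,0,0.11,0],[0,0,0.15,0],[0.02,-0.02,0.19,6]]]'; python3 -m crank '[[[0.025,-0.03,0.01,6],[0.05,-0.06,0.02,12],[0.075,-0.09,0.02,19],[0.1,-0.12,0.02,19],[0.11,-0.15,0.02,19]]]'; python3 -m crank '[[[0,-0.01,0,0],[0,-0.01,0,0],[0,-0.01,0,0]]]'
python3 - <<'E'
from h import *
p,d,c=snap("wrist","3");crop(p,0,0,512,384,1,"w3.png");crop(p,130,110,390,300,3,"w3c.png")
p,d,c=snap("scene","3");crop(p,130,60,330,220,4,"s3.png")
E
```

```text
t: 3.8
tool_pos: [0.5441, 0.2244, 0.1995]
tool_rot: [0.285, 1.553, -0.284]
contact_force: [2.3, -0.1, -0.0]
opening: 0.0107
t: 4.22
tool_pos: [0.6577, 0.0706, 0.2168]
tool_rot: [0.027, 1.571, -0.029]
contact_force: [-0.3, -0.0, -1.1]
opening: 0.0103
t: 4.47
tool_pos: [0.6554, 0.0628, 0.2165]
tool_rot: [0.029, 1.573, -0.029]
contact_force: [1.6, 0.3, -0.6]
opening: 0.0106
```

View pics/w3.png

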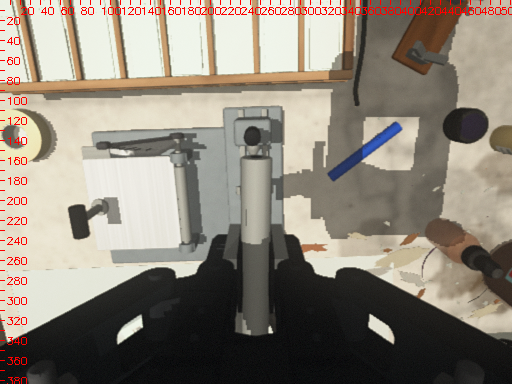

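View pics/s3.png

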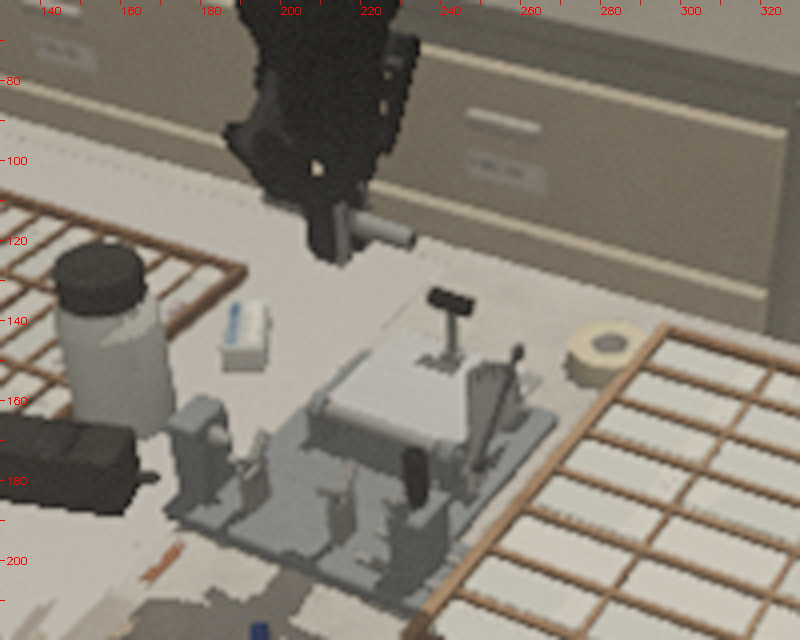

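Run:
```python
from h import *
p,d,c=load("wrist","3");crop(p,60,90,220,270,4,"w3a.png");crop(p,205,95,305,245,4,"w3b.png")
```

```text
(no output)
```

View pics/w3a.png

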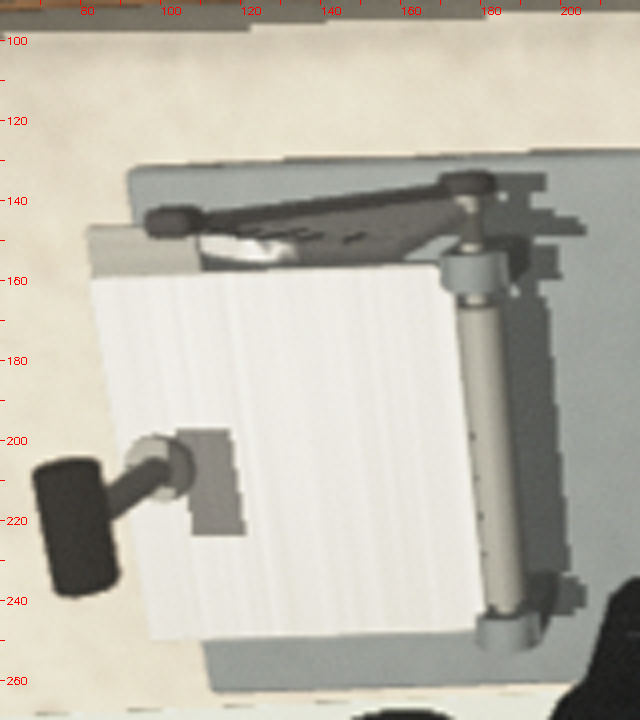

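View pics/w3b.png

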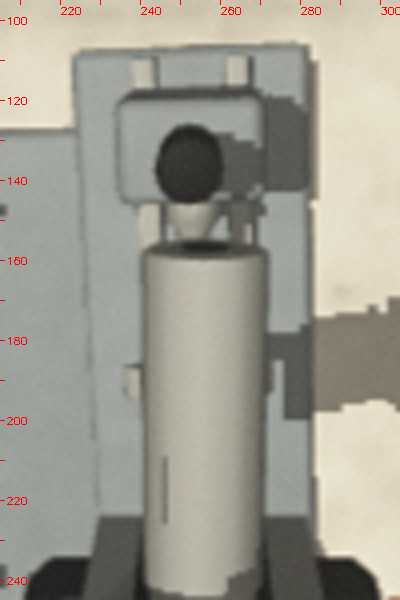

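Run:
```python
from h import *
np.set_printoptions(precision=4,suppress=True)
p,d,c=load("wrist","3")
def q(n,u,v,z):
    P=px2z(c,u,v,z);print(n,P);return P
def yaw(a,b,off=0): print("  yaw",np.degrees(np.arctan2(*(b-a)[1::-1]))+off)
a=q("edgeR",280.5,107,.012);b=q("edgeR2",282,225,.012);yaw(a,b)
a2=q("rear L",222,108.5,.012);yaw(a2,a,-90)
e=q("rear flap L",92.5,132,.012);f=q("rear flap R",221,127.5,.012);yaw(e,f,-90)
g=q("front flap L",113,263,.012);yaw(e,g)
h=q("hinge",179.5,167,.035);i=q("hinge2",185,243,.035);yaw(h,i)
k=q("knob",250,136,.098)
m=q("bar",75,221,.08)
m1=q("bar1",71.5,205,.08);m2=q("bar2",80,239,.08);yaw(m1,m2)
v=q("vtip",238,190,.061)
print(px2w(c,250,136,d[136,250]),px2w(c,75,221,d[221,75]))
# rod in hand
o=get_obs();T=o['tool_pos'];print(T)
z=T[2]+.0187
r1=q("rod end",252,157,z);
l=q("l",239.5,160,z);l2=q("l2",240.5,235,z);r=q("r",269,160,z);r2=q("r2",270,235,z);yaw((l+r)/2,(l2+r2)/2);print(np.linalg.norm(l-r))
print(R.from_rotvec(o['tool_rot']).as_matrix())
```

```text
edgeR [0.6012 0.0919 0.012 ]
edgeR2 [0.7313 0.0912 0.012 ]
  yaw -0.3215151110963122
rear L [0.6003 0.0317 0.012 ]
  yaw -0.7936794404481731
rear flap L [ 0.619  -0.1058  0.012 ]
rear flap R [0.6196 0.0294 0.012 ]
  yaw -0.2430564051100248
front flap L [ 0.7712 -0.1073  0.012 ]
  yaw -0.5916199015112995
hinge [ 0.6553 -0.0126  0.035 ]
hinge2 [ 0.7386 -0.0149  0.035 ]
  yaw -1.6037301172686356
knob [0.6199 0.061  0.098 ]
bar [ 0.6925 -0.1014  0.08  ]
bar1 [ 0.6772 -0.1018  0.08  ]
bar2 [ 0.7103 -0.1     0.08  ]
  yaw 3.0076598293565864
vtip [0.6744 0.0468 0.061 ]
[0.6198 0.061  0.0987] [ 0.6901 -0.0975  0.0866]
[0.6553 0.0642 0.217 ]
rod end [0.6123 0.0642 0.2357]
l [0.6132 0.0593 0.2357]
l2 [0.6442 0.0582 0.2357]
r [0.6137 0.0706 0.2357]
r2 [0.6446 0.0702 0.2357]
  yaw -1.511619936166802
0.011281168809682138
[[-0.001   0.0344  0.9994]
 [ 0.0004  0.9994 -0.0344]
 [-1.      0.0003 -0.001 ]]
```

```bash
python3 -m crank '[[[0.025,-0.002,0,1.5],[0.048,-0.004,-0.02,1.5],[0.048,-0.004,-0.06,1.5],[0.048,-0.004,-0.1,1.5],[0.048,-0.004,-0.1,1.5]]]'; python3 -m crank '[[[0,0,0,0],[0,0,0,0],[0,0,0,0]]]'
python3 - <<'E'
from h import *
o=get_obs();print(o['tool_pos'],R.from_rotvec(o['tool_rot']).as_matrix()[:,2])
p,d,c=snap("scene","4");crop(p,160,120,280,220,6,"s4.png")
p,d,c=snap("side","4");crop(p,260,140,360,240,6,"d4.png")
E
```

```text
t: 4.98
tool_pos: [0.6975, 0.0608, 0.1065]
tool_rot: [0.006, 1.588, -0.006]
contact_force: [-1.3, -0.2, -2.8]
opening: 0.0104
t: 5.23
tool_pos: [0.7061, 0.0595, 0.1217]
tool_rot: [0.007, 1.565, -0.007]
contact_force: [0.2, -0.5, 0.3]
opening: 0.0102
[0.70611533 0.05954957 0.12173547] [ 0.99994277 -0.00870228  0.00622354]
```

View pics/s4.png

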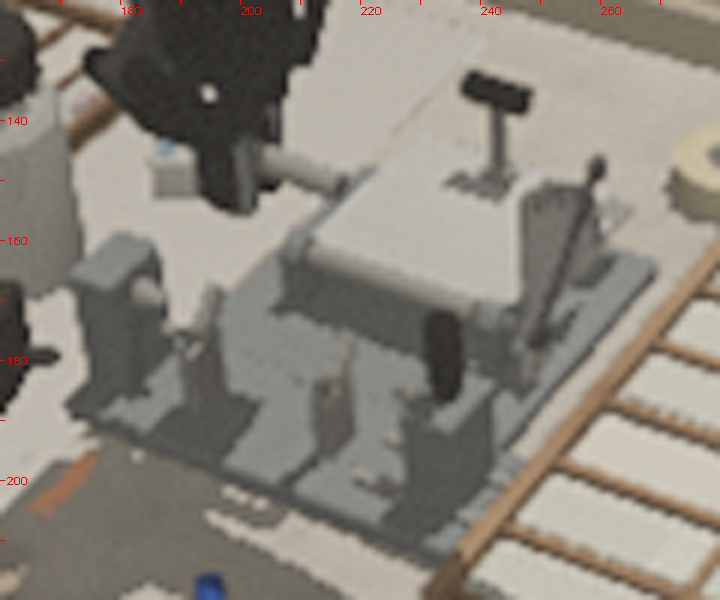

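View pics/d4.png

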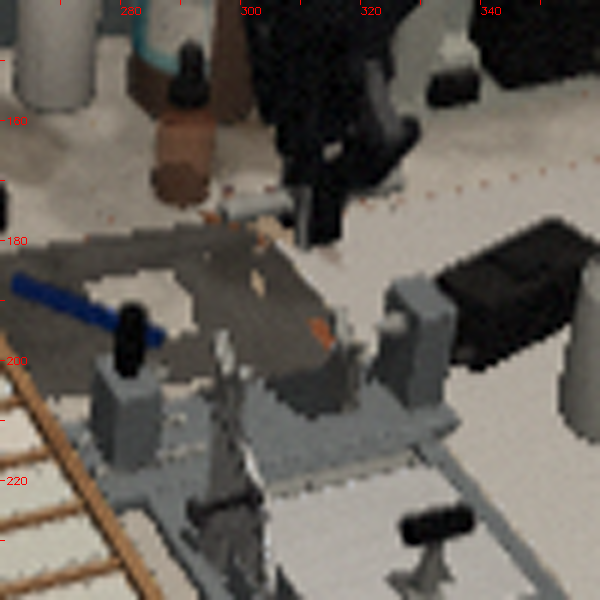

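Run:
```python
from h import *
np.set_printoptions(precision=4,suppress=True)
_,d,c=load("scene","4");_,e,s=load("side","4")
for n,u,v in[("frontV -y arm",194.5,169),("frontV +y arm",189.5,176.5),("rearV -y",216,177),("rearV +y",209.5,183.5)]:print(n,px2z(c,u,v,.06),px2w(c,u,v,d[int(v),int(u)]))
for n,u,v in[("head tip",185.5,170.5),("tail tip",225.5,185)]:print(n,px2z(c,u,v,.055),px2w(c,u,v,d[int(v),int(u)]))
for n,u,v in[("frontV -y",316.5,193),("head tip",321.5,195.5),("tail tip",289,201)]:print(n,px2z(s,u,v,.057),px2w(s,u,v,e[int(v),int(u)]))
print("rod end scene",px2z(c,217,150.5,.1405),"side",px2z(s,295.5,176,.1405))
# model projection
for ox,oy in[(.708,.0605)]:
  y=np.radians(-.6)
  for f in[(45.5,0,55),(-32,0,47),(32,0,47),(-32,13,61),(-32,-13,61),(32,-13,61),(32,13,61),(-65,0,55)]:
    P=[ox+(f[0]*np.cos(y)-f[1]*np.sin(y))/1e3,oy+(f[0]*np.sin(y)+f[1]*np.cos(y))/1e3,f[2]/1e3]
    print(f,w2px(c,[P])[0],w2px(s,[P])[0])
```

```text
frontV -y arm [0.7365 0.0529 0.06  ] [0.7379 0.0512 0.0583]
frontV +y arm [0.7303 0.0815 0.06  ] [0.7687 0.0386 0.0136]
rearV -y [0.6745 0.0534 0.06  ] [0.6759 0.0516 0.0581]
rearV +y [0.6747 0.08   0.06  ] [0.6744 0.0804 0.0604]
head tip [0.7564 0.0631 0.055 ] [0.7564 0.0631 0.055 ]
tail tip [0.6429 0.0622 0.055 ] [0.6721 0.0213 0.0118]
frontV -y [0.7393 0.0696 0.057 ] [0.7391 0.0693 0.0573]
head tip [0.7474 0.054  0.057 ] [0.7887 0.1168 0.0015]
tail tip [0.6468 0.0611 0.057 ] [0.6793 0.124  0.0019]
rod end scene [0.6636 0.0545 0.1405] side [0.66   0.0613 0.1405]
(45.5, 0, 55) [187.241  170.1613] [322.2647 194.4529]
(-32, 0, 47) [214.1351 182.8409] [298.017  201.7374]
(32, 0, 47) [192.1522 174.4543] [317.8322 197.4899]
(-32, 13, 61) [210.4641 181.4344] [296.5355 195.3165]
(-32, -13, 61) [216.776  175.1579] [300.3475 200.5623]
(32, -13, 61) [194.7023 166.958 ] [320.459 196.262]
(32, 13, 61) [188.1621 172.9262] [316.3468 191.1746]
(-65, 0, 55) [225.7131 184.7274] [287.74   201.7956]
```

```bash
python3 -m crank '[[[-0.002,0.001,-0.02,0],[-0.002,0.001,-0.04,0],[-0.002,0.001,-0.06,0],[-0.002,0.001,-0.068,0],[-0.002,0.001,-0.072,0]]]'; python3 -m crank '[[[0,0,-0.002,0],[0,0,-0.004,0],[0,0,-0.006,0],[0,0,-0.008,0],[0,0,-0.01,0]]]';python3 -m crank '[[[0,0,-0.001,0],[0,0,-0.002,0],[0,0,-0.003,0],[0,0,-0.003,0],[0,0,-0.003,0]]]'
python3 - <<'E'
from h import *
o=get_obs();print(o['tool_pos'],o['contact_force'])
p,d,c=snap("scene","5");crop(p,160,120,280,220,6,"s5.png")
p,d,c=snap("side","5");crop(p,260,140,360,240,6,"d5.png")
E
```

```text
t: 5.75
tool_pos: [0.7017, 0.0598, 0.0448]
tool_rot: [0.008, 1.572, -0.008]
contact_force: [-0.1, -0.6, -1.7]
opening: 0.0104
t: 6.17
tool_pos: [0.7028, 0.0599, 0.0362]
tool_rot: [0.007, 1.569, -0.008]
contact_force: [-0.5, -0.2, -1.3]
opening: 0.0106
t: 6.58
tool_pos: [0.7029, 0.0607, 0.0338]
tool_rot: [0.008, 1.569, -0.006]
contact_force: [-1.3, 3.5, 4.8]
opening: 0.0103
[0.70288796 0.06072393 0.03377898] [-1.28268538  3.50820137  4.79367426]
```

View pics/s5.png

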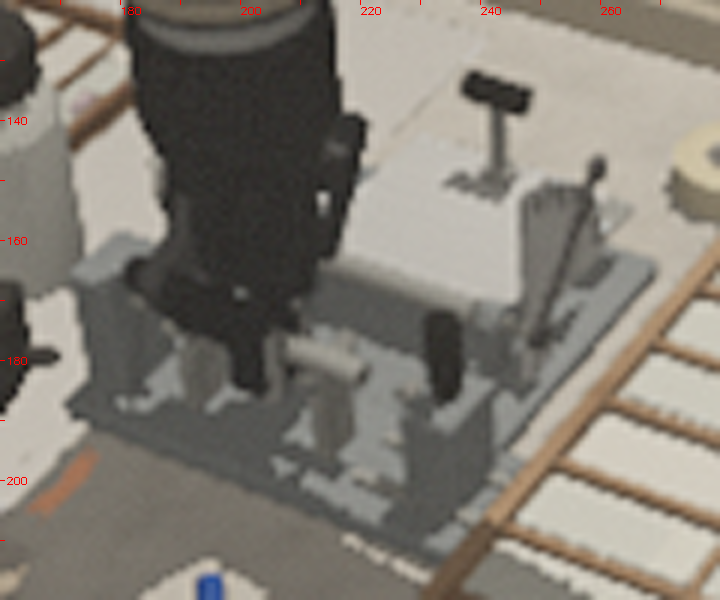

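View pics/d5.png

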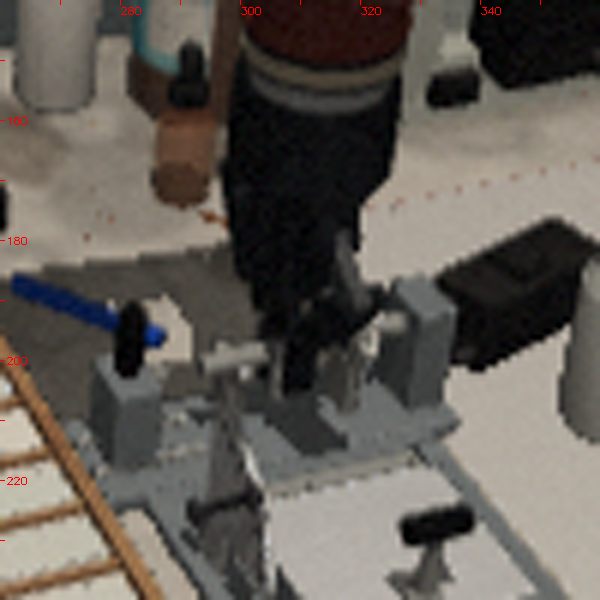

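```bash
python3 -m crank '[[[0,0.001,0,0],[0,0.001,0,0],[0,0.001,-0.001,0],[0,0.001,-0.001,0]]]'; python3 -m crank '[[[0,0,0,0],[0,0,0,0],[0,0,0,0],[0,0,0,0],[0,0,0,0]]]' 0.4;  python3 -m crank '[[[0,0,0,0],[0,0,0,0]]]'
```

```text
t: 7.02
tool_pos: [0.703, 0.061, 0.0334]
tool_rot: [0.007, 1.569, -0.007]
contact_force: [-3.0, 2.0, 9.8]
opening: 0.0099
t: 7.43
tool_pos: [0.7017, 0.0607, 0.0305]
tool_rot: [0.008, 1.572, -0.008]
contact_force: [-0.3, -0.1, 0.8]
opening: 0.0337
t: 7.6
tool_pos: [0.702, 0.0608, 0.0311]
tool_rot: [0.008, 1.571, -0.008]
contact_force: [0.7, 0.6, -0.2]
opening: 0.0342
```

```bash
python3 -m crank '[[[0,0,0.02,0],[0,0,0.05,0],[0,0,0.09,0],[0,0,0.13,0],[-0.04,0,0.15,0]]]'; python3 -m crank '[[[-0.04,0,0,0],[-0.06,0,0,0],[-0.06,0,0,0],[-0.06,0,0,0]]]' 0.5
python3 - <<'E'
from h import *
o=get_obs();print(o['tool_pos'],R.from_rotvec(o['tool_rot']).as_matrix()[:,2])
p,d,c=snap("wrist","6");crop(p,160,90,330,290,4,"w6.png")
p,d,c=snap("scene","6");crop(p,160,120,280,220,6,"s6.png")
E
```

```text
t: 8.02
tool_pos: [0.671, 0.0603, 0.187]
tool_rot: [0.008, 1.558, -0.008]
contact_force: [-0.5, -0.4, 1.7]
opening: 0.034
t: 8.35
tool_pos: [0.6042, 0.0609, 0.1802]
tool_rot: [0.007, 1.57, -0.008]
contact_force: [0.0, -0.2, 0.2]
opening: 0.0429
[0.60419573 0.06091206 0.18021935] [ 9.99953700e-01 -9.59195704e-03  7.68936429e-04]
```

View pics/w6.png

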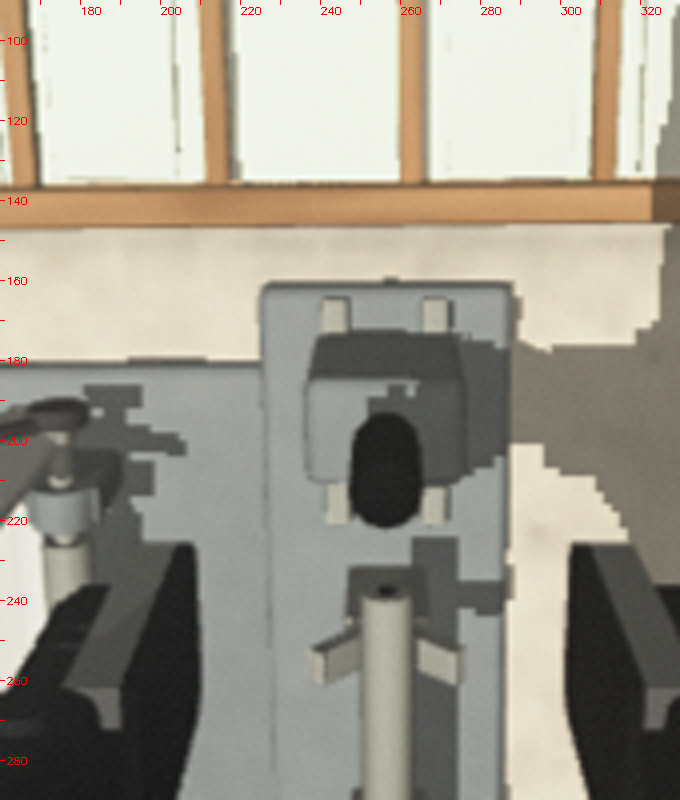

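View pics/s6.png

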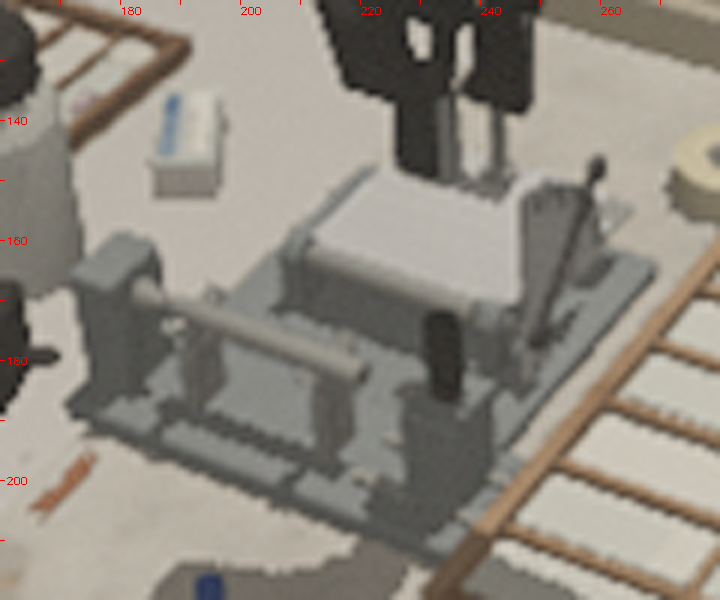

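Run:
```python
from h import *
np.set_printoptions(precision=4,suppress=True)
p,d,c=load("wrist","6");_,_,s=load("scene","6")
print(px2z(c,253.5,213,.098),px2w(c,253,214,d[214,253]))
print("rod rear end",px2z(c,253.5,238,.055), "scene",px2z(s,218,181.5,.055),"front scene",px2z(s,182,168,.055))
l=px2z(c,255.5,285,.055);a=px2z(c,253.5,240,.055);print(l,a,np.degrees(np.arctan2(*(l-a)[1::-1])))
# edges
for v in(165,200,280):print(px2z(c,{165:287.3,200:287,280:286}[v],v,.012))
```

```text
[0.6207 0.0604 0.098 ] [0.6212 0.06   0.0986]
rod rear end [0.6598 0.0597 0.055 ] scene [0.665 0.06  0.055] front scene [0.7698 0.0593 0.055 ]
[0.7068 0.0609 0.055 ] [0.6617 0.0597 0.055 ] 1.6052456281600092
[0.6033 0.0928 0.012 ]
[0.6387 0.093  0.012 ]
[0.7282 0.0932 0.012 ]
```

```bash
python3 -m crank '[[[0.0165,-0.0005,-0.03,0],[0.0165,-0.0005,-0.06,0],[0.0165,-0.0005,-0.09,0],[0.0165,-0.0005,-0.107,0],[0.0165,-0.0005,-0.112,0]]]'; python3 -m crank '[[[0,0,0,0],[0,0,0,0]]]';  python3 -m crank '[[[0,0,0,0],[0,0,0,0],[0,0,0,0],[0,0,0,0],[0,0,0,0]]]' 0 40
```

```text
t: 8.87
tool_pos: [0.6193, 0.0603, 0.0629]
tool_rot: [0.008, 1.578, -0.008]
contact_force: [-1.0, 0.6, -0.6]
opening: 0.0421
t: 9.03
tool_pos: [0.6226, 0.0603, 0.0687]
tool_rot: [0.008, 1.57, -0.008]
contact_force: [-0.0, 0.9, -0.4]
opening: 0.0425
t: 9.45
tool_pos: [0.6229, 0.0613, 0.0703]
tool_rot: [0.009, 1.567, -0.006]
contact_force: [0.4, 5.2, 6.0]
opening: 0.0126
```

```bash
python3 -m crank '[[[0.002,0.001,0,0],[0.005,0.001,0,0],[0.008,0.001,0,0],[0.011,0.001,0,0],[0.012,0.001,0,0]]]'; python3 -m crank '[[[0.001,0,0,0],[0.002,0,0,0],[0.003,0,0,0],[0.003,0,0,0]]]'
```

```text
t: 9.87
tool_pos: [0.6346, 0.0613, 0.0703]
tool_rot: [0.007, 1.568, -0.008]
contact_force: [-2.4, 1.2, 8.0]
opening: 0.0125
t: 10.2
tool_pos: [0.6376, 0.0613, 0.0703]
tool_rot: [0.007, 1.568, -0.008]
contact_force: [-2.1, 1.8, 7.5]
opening: 0.0126
```

```bash
python3 -m crank '[[[0.001,0,0,0],[0.002,0,0,0],[0.002,0,0,0]]]'; python3 -m crank '[[[0.001,0,0,0],[0.002,0,0,0],[0.002,0,0,0]]]'
```

```text
t: 10.45
tool_pos: [0.6394, 0.0613, 0.0703]
tool_rot: [0.007, 1.568, -0.008]
contact_force: [-1.2, 1.4, 8.0]
opening: 0.0124
t: 10.7
tool_pos: [0.6413, 0.0613, 0.0703]
tool_rot: [0.007, 1.569, -0.008]
contact_force: [-2.0, 1.0, 7.9]
opening: 0.0128
```

```bash
python3 -m crank '[[[0.001,0,0,0],[0.002,0,0,0],[0.002,0,0,0]]]'; python3 -m crank '[[[0.001,0,0,0],[0.001,0,0,0],[0.001,0,0,0]]]'
```

```text
t: 10.95
tool_pos: [0.6425, 0.0613, 0.0703]
tool_rot: [0.007, 1.571, -0.008]
contact_force: [-4.6, 0.8, 9.9]
opening: 0.0126
t: 11.2
tool_pos: [0.6428, 0.0613, 0.0702]
tool_rot: [0.007, 1.573, -0.008]
contact_force: [-7.0, 0.9, 12.1]
opening: 0.0128
```

```bash
python3 -m crank '[[[0.001,0,0,0],[0.001,0,0,0],[0.001,0,0,0]]]'
python3 - <<'E'
from h import *
p,d,c=snap("scene","7");crop(p,160,120,280,220,6,"s7.png")
p,d,c=snap("side","7");crop(p,260,140,360,240,6,"d7.png")
E
```

```text
t: 11.45
tool_pos: [0.6431, 0.0613, 0.0702]
tool_rot: [0.007, 1.575, -0.008]
contact_force: [-10.7, 0.4, 13.4]
opening: 0.013
```

View pics/s7.png

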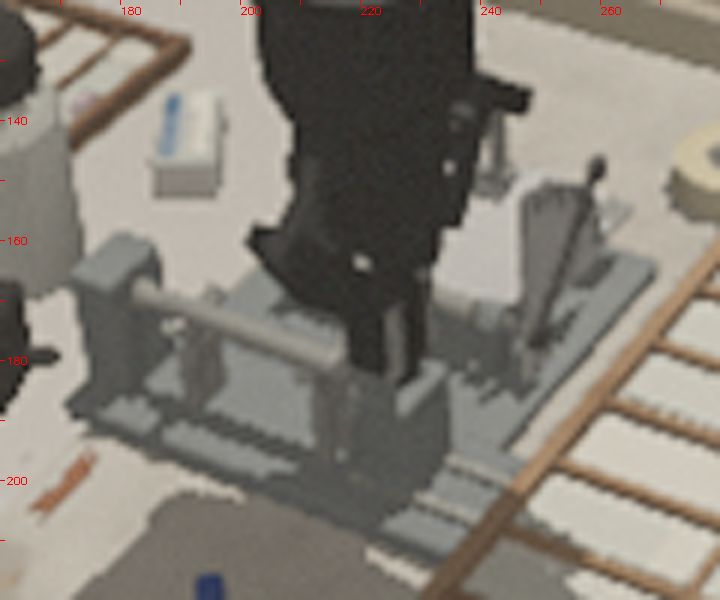

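View pics/d7.png

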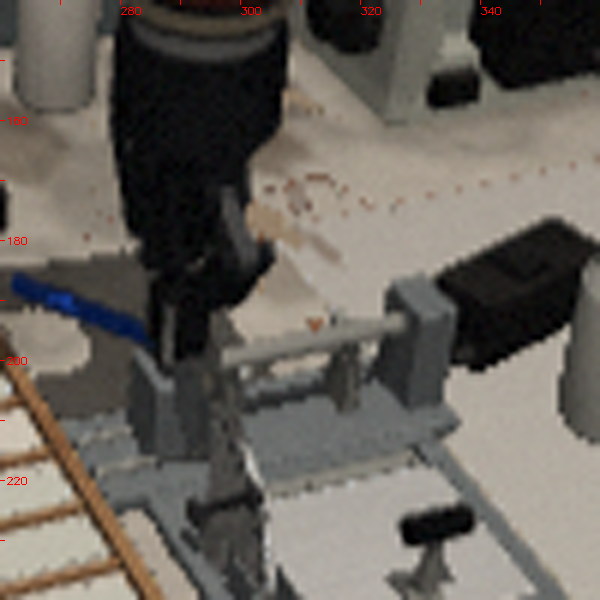

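```bash
python3 -m crank '[[[0,0,0,0],[0,0,0,0],[0,0,0,0],[0,0,0,0]]]' 0.5; python3 -m crank '[[[0,0,0.03,0],[0,0,0.07,0],[0,0,0.11,0],[0,0,0.15,0],[0,0,0.17,0]]]'
python3 - <<'E'
from h import *
p,d,c=snap("scene","8");crop(p,160,120,280,220,6,"s8.png")
p,d,c=snap("wrist","8");crop(p,0,0,512,384,1,"w8.png")
E
```

```text
t: 11.88
tool_pos: [0.6441, 0.0611, 0.0675]
tool_rot: [0.007, 1.571, -0.008]
contact_force: [-0.2, -0.2, 0.2]
opening: 0.0428
t: 12.3
tool_pos: [0.6464, 0.0612, 0.2444]
tool_rot: [0.007, 1.563, -0.008]
contact_force: [0.3, 0.6, 1.4]
opening: 0.0429
```

View pics/s8.png

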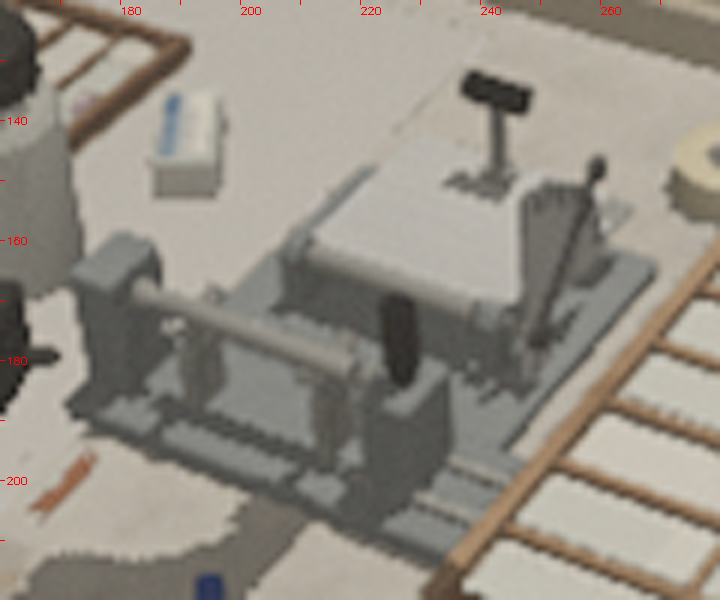

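View pics/w8.png

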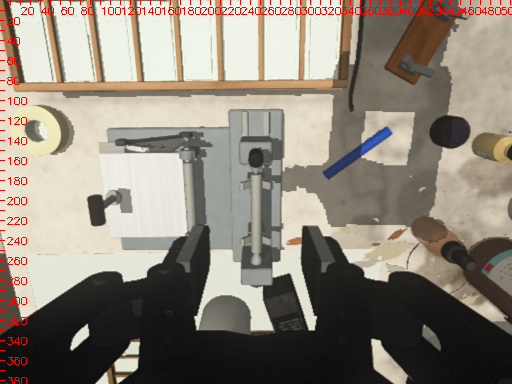

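Run:
```python
from h import *
p,d,c=load("wrist","8");crop(p,80,100,290,290,4,"w8a.png")
p,d,c=load("scene","8");crop(p,235,135,275,205,10,"s8a.png")
p,d,c=snap("side","8");crop(p,265,170,365,260,8,"d8a.png")
```

```text
(no output)
```

View pics/w8a.png

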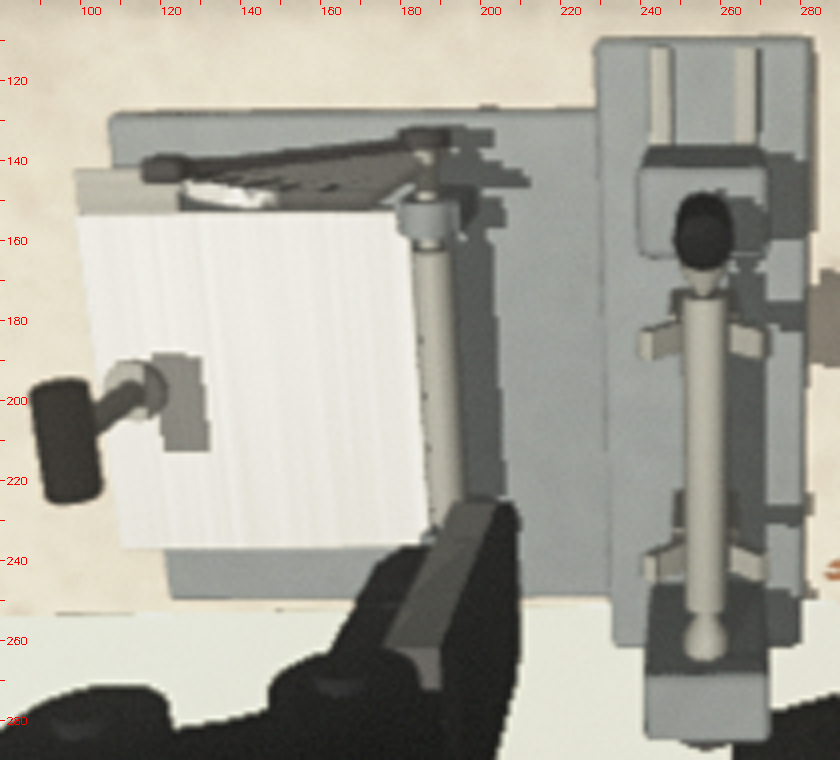

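View pics/s8a.png

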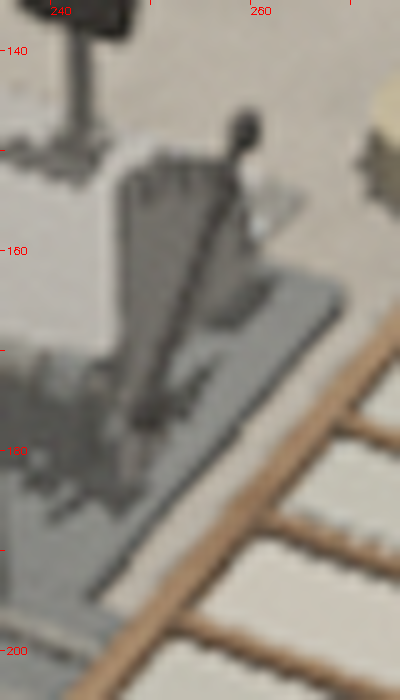

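View pics/d8a.png

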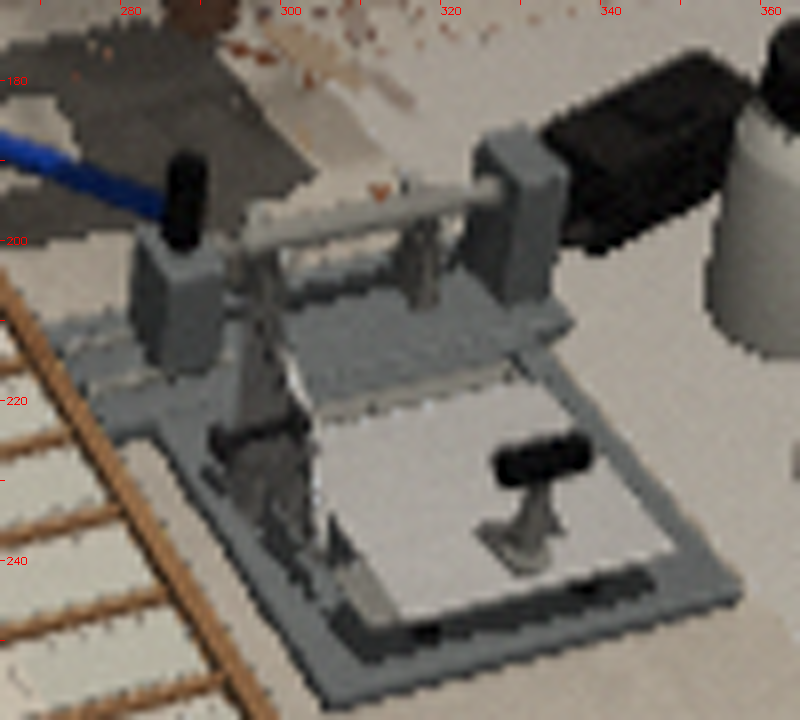

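```bash
cat >> h.py <<'E'
def tri(obs):
    A=np.zeros((3,3));b=np.zeros(3)
    for c,u,v in obs:
        r=R.from_rotvec(c['attitude']).apply([(u-c['cx'])/c['fx'],(v-c['cy'])/c['fy'],1.]);r/=np.linalg.norm(r)
        M=np.eye(3)-np.outer(r,r);A+=M;b+=M@np.array(c['xyz'])
    P=np.linalg.solve(A,b);return P,[np.round(w2px(c,[P])[0]-[u,v],1) for c,u,v in obs]
E
python3 - <<'E'
from h import *
np.set_printoptions(precision=4,suppress=True)
w=load("wrist","8")[2];s=load("scene","8")[2];e=load("side","8")[2]
print("tip",tri([(w,120.5,142),(s,259.3,148.2),(e,293,224.5)]))
print("tip ws",tri([(w,120.5,142),(s,259.3,148.2)]))
print("hub",tri([(w,185,134.5),(s,249.5,176)]))
print("bar",tri([(w,97,210.5),(s,241.5,135.5),(e,332,227.5)]))
print("knob",tri([(w,255.5,158),(s,226,170),(e,287,190)]))
wd=load("wrist","8")[1]
a=px2z(w,255.5,175,.055);b=px2z(w,256,252,.055);h=px2z(w,256,264,.055);print(a,b,h,np.degrees(np.arctan2(*(h-a)[1::-1])))
a=px2z(w,282.5,112,.012);b=px2z(w,280,258,.012);print(a,b,np.degrees(np.arctan2(*(b-a)[1::-1])))
a=px2z(w,187,162,.035+.008);b=px2z(w,189.5,224,.035+.008);print("hinge",a,b)
a=px2z(w,107,129,.012);b=px2z(w,121,249,.012);print(a,b)
E
```

```text
tip (array([ 0.6157, -0.0599,  0.0859]), [array([ 2. , -9.1]), array([1.9, 1.7]), array([ 5.2, -2.2])])
tip ws (array([ 0.6236, -0.0631,  0.086 ]), [array([-0.5, -0.6]), array([-0.3,  0. ])])
hub (array([ 0.6239, -0.0138,  0.0341]), [array([-0.2, -0.4]), array([-0.2,  0. ])])
bar (array([ 0.6937, -0.0983,  0.0789]), [array([-0.3, -0.2]), array([0.2, 0.4]), array([ 0.4, -0.3])])
knob (array([0.6382, 0.0616, 0.0991]), [array([-0.8,  0.2]), array([0.2, 0.5]), array([ 0.2, -0.4])])
[0.6649 0.0621 0.055 ] [0.7543 0.0616 0.055 ] [0.7694 0.0615 0.055 ] -0.3420339256701365
[0.603  0.0932 0.012 ] [0.7855 0.092  0.012 ] -0.35785235510223473
hinge [ 0.6526 -0.0116  0.043 ] [ 0.7245 -0.0137  0.043 ]
[ 0.6197 -0.1069  0.012 ] [ 0.7705 -0.1097  0.012 ]
```

Run:
```python
from h import *
o=get_obs();print(o['q'],o['tool_pos'],o['t'])
```

```text
[-2.00429248e-02  9.86903232e-02  1.54823275e+00 -2.78784788e-04
  1.48928182e+00 -1.58113721e+00] [0.64573054 0.06119317 0.24102153] 12.45
```

```bash
python3 -m crank '[[[0.01,-0.02,0,-7],[0.02,-0.04,0,-14],[0.03,-0.06,0,-21],[0.04,-0.08,0,-28],[0.048,-0.1,0,-35]]]' 0.6; python3 -m crank '[[[0,-0.02,0,-7],[0,-0.04,0,-14],[0,-0.06,0,-21],[0,-0.06,0,-28],[0,-0.06,0,-35]]]';python3 -m crank '[[[0,0,-0.02,-7],[0,0,-0.05,-14],[0,0,-0.08,-20],[0,0,-0.08,-20],[0,0,-0.08,-20]]]';python3 -m crank '[[[0,0,0,0],[0,0,0,0]]]'
python3 - <<'E'
from h import *
o=get_obs();print(o['q'],R.from_rotvec(o['tool_rot']).as_matrix())
p,d,c=snap("wrist","9");crop(p,0,0,512,384,1,"w9.png")
p,d,c=snap("scene","9");crop(p,160,100,280,200,6,"s9.png")
E
```

```text
t: 12.87
tool_pos: [0.6916, -0.0395, 0.2344]
tool_rot: [0.49, 1.519, -0.492]
contact_force: [0.9, -0.3, 0.3]
opening: 0.0513
t: 13.28
tool_pos: [0.6911, -0.1, 0.2342]
tool_rot: [0.961, 1.353, -0.964]
contact_force: [-0.5, -0.7, 0.4]
opening: 0.051
t: 13.7
tool_pos: [0.6896, -0.098, 0.1529]
tool_rot: [1.212, 1.214, -1.22]
contact_force: [-0.4, -0.6, -0.4]
opening: 0.0508
t: 13.87
tool_pos: [0.6935, -0.0989, 0.1603]
tool_rot: [1.216, 1.202, -1.213]
contact_force: [0.1, -0.1, -0.1]
opening: 0.0511
[-2.47803746e-01  2.72428175e-01  1.48794487e+00 -7.01296337e-05
  1.37795652e+00 -2.39681291e-01] [[ 3.14652518e-03  9.99962160e-01 -8.11036234e-03]
 [-8.67081231e-04 -8.10767122e-03 -9.99966756e-01]
 [-9.99994674e-01  3.15345292e-03  8.41537429e-04]]
```

View pics/w9.png

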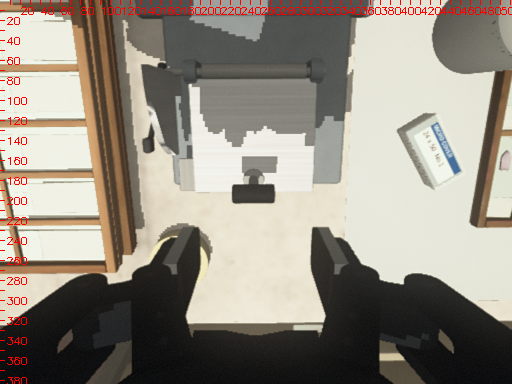

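View pics/s9.png

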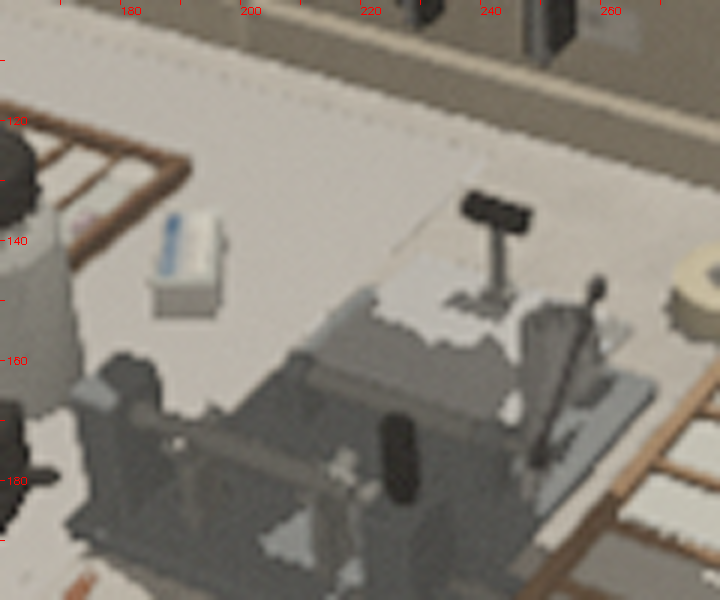

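Run:
```python
from h import *
np.set_printoptions(precision=4,suppress=True)
p,d,c=load("wrist","9")
for u,v in[(232.5,193),(253,193.5),(274.5,193)]:print(px2z(c,u,v,.080),px2w(c,u,v,d[int(v),int(u)]))
```

```text
[ 0.6786 -0.0975  0.08  ] [ 0.6791 -0.0954  0.0871]
[ 0.6931 -0.098   0.08  ] [ 0.6931 -0.096   0.0867]
[ 0.7083 -0.0978  0.08  ] [ 0.7079 -0.0958  0.0867]
```

```bash
python3 -m crank '[[[0,0.001,-0.03,0],[0,0.001,-0.06,0],[0,0.001,-0.085,0],[0,0.001,-0.1,0],[0,0.001,-0.102,0]]]'; python3 -m crank '[[[0,0,0,0],[0,0,0,0]]]'; python3 -m crank '[[[0,0,0,0],[0,0,0,0],[0,0,0,0],[0,0,0,0],[0,0,0,0]]]' 0 80
python3 - <<'E'
from h import *
p,d,c=snap("wrist","10");crop(p,100,50,400,270,2,"w10.png")
p,d,c=snap("side","10");crop(p,265,170,365,260,7,"d10.png")
E
```

```text
t: 14.38
tool_pos: [0.6904, -0.0972, 0.0527]
tool_rot: [1.214, 1.21, -1.219]
contact_force: [-0.6, 0.4, -0.5]
opening: 0.051
t: 14.55
tool_pos: [0.6938, -0.098, 0.0583]
tool_rot: [1.217, 1.202, -1.214]
contact_force: [-0.1, -0.3, 1.1]
opening: 0.0509
t: 14.97
tool_pos: [0.6923, -0.0981, 0.0591]
tool_rot: [1.215, 1.205, -1.217]
contact_force: [-6.9, 0.2, 8.6]
opening: 0.0282
```

View pics/w10.png

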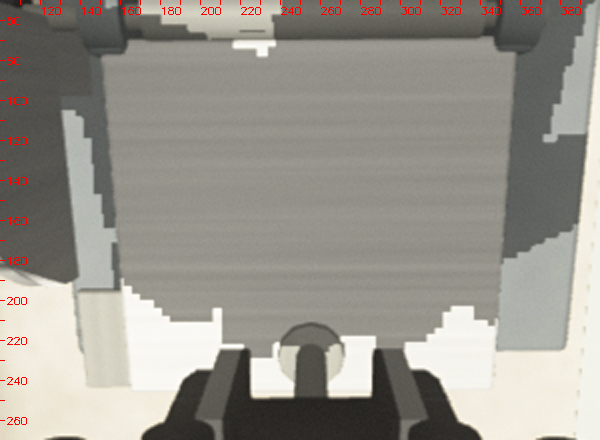

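View pics/d10.png

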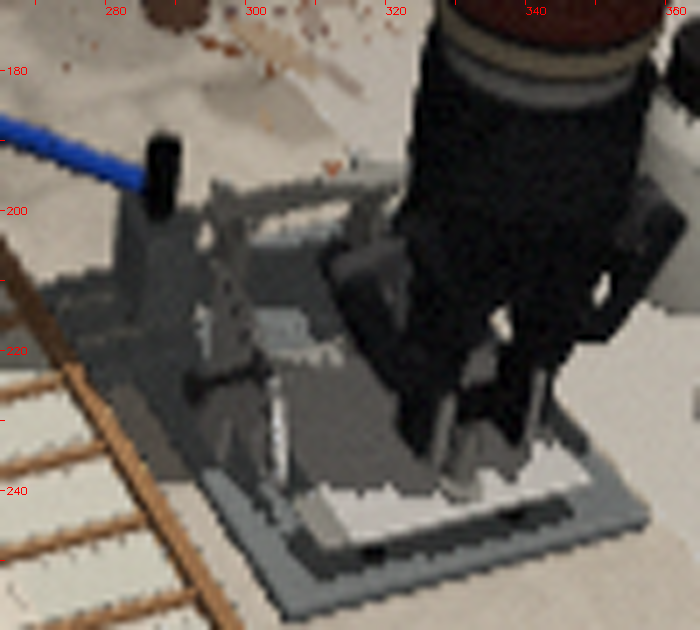

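```bash
python3 -m crank '[[[-0.001,0.0024,0.0042,0],[-0.001,0.0049,0.0083,0],[-0.001,0.0076,0.0122,0],[-0.001,0.0106,0.016,0],[-0.001,0.0106,0.016,0]]]'; python3 -m crank '[[[0,0.0032,0.0036,0],[0,0.0065,0.0071,0],[0,0.01,0.0105,0],[0,0.0136,0.0136,0],[0,0.0136,0.0136,0]]]'
python3 - <<'E'
from h import *
p,d,c=snap("scene","11");crop(p,180,100,280,200,6,"s11.png")
E
```

```text
t: 15.48
tool_pos: [0.6923, -0.0884, 0.0734]
tool_rot: [1.214, 1.2, -1.215]
contact_force: [2.2, -7.2, -3.0]
opening: 0.0282
t: 15.9
tool_pos: [0.6923, -0.074, 0.0866]
tool_rot: [1.215, 1.201, -1.214]
contact_force: [3.0, -4.9, -2.2]
opening: 0.0284
```

View pics/s11.png

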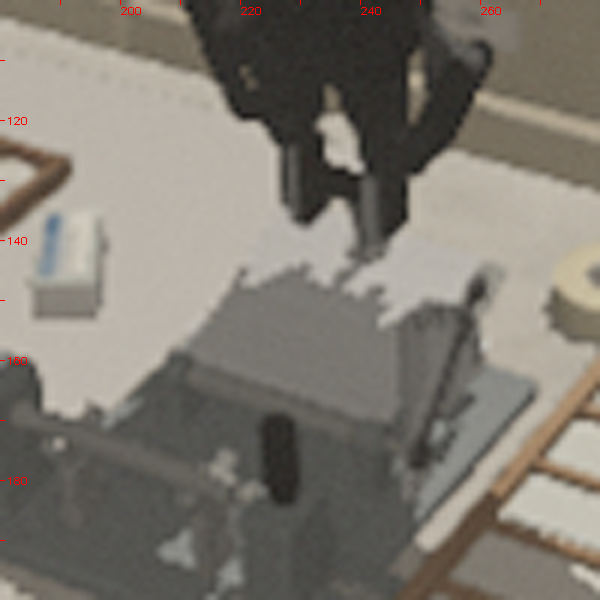

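```bash
python3 -m crank '[[[0,0.0038,0.0029,0],[0,0.0077,0.0057,0],[0,0.0118,0.0082,0],[0,0.016,0.0106,0],[0,0.0203,0.0127,0]]]'; python3 -m crank '[[[0,0.0022,0.001,0],[0,0.0044,0.0019,0],[0,0.0044,0.0019,0],[0,0.0044,0.0019,0]]]'
python3 - <<'E'
from h import *
p,d,c=snap("scene","12");crop(p,230,120,280,190,10,"s12.png")
p,d,c=snap("wrist","12");crop(p,60,50,300,270,3,"w12.png")
p,d,c=snap("side","12");crop(p,265,170,365,260,7,"d12.png")
E
```

```text
t: 16.37
tool_pos: [0.6924, -0.0542, 0.0987]
tool_rot: [1.216, 1.201, -1.215]
contact_force: [3.9, -4.8, -2.9]
opening: 0.0279
t: 16.7
tool_pos: [0.6924, -0.0498, 0.1008]
tool_rot: [1.216, 1.201, -1.215]
contact_force: [4.5, -4.8, -2.6]
opening: 0.0281
```

View pics/s12.png

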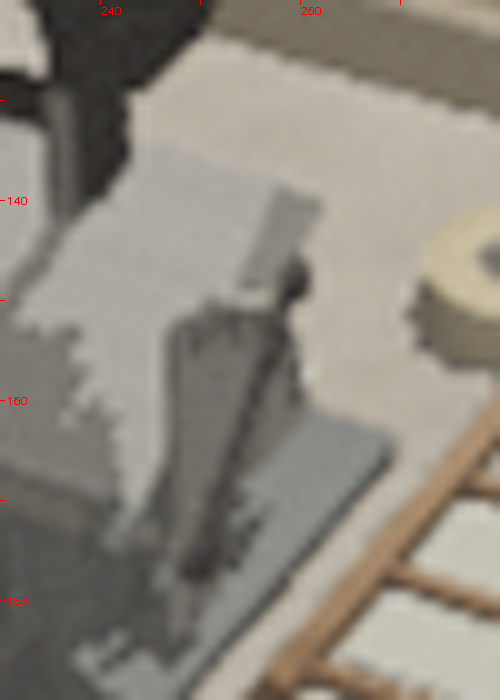

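View pics/w12.png

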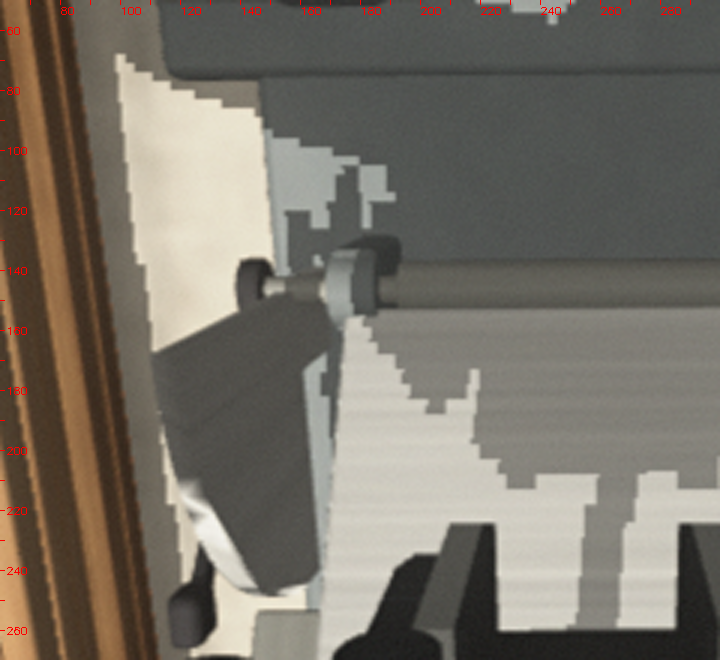

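View pics/d12.png

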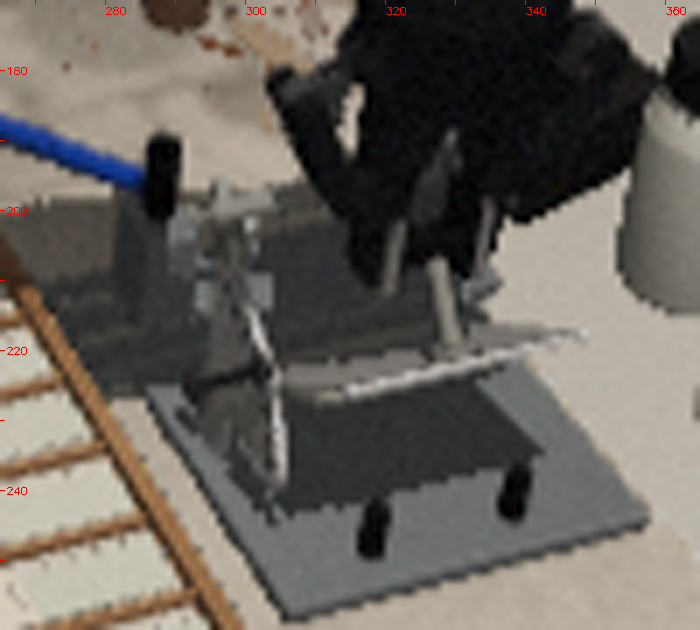

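```bash
cat >> h.py <<'E'
def fx(P,ox=.7094,oy=.0618,yaw=-.0062):
    P=np.atleast_2d(P)/1e3;c,s=np.cos(yaw),np.sin(yaw)
    return np.c_[ox+P[:,0]*c-P[:,1]*s,oy+P[:,0]*s+P[:,1]*c,P[:,2]]
def flap(x,r,n,a): return [x,-75-r*np.cos(a)+n*np.sin(a),35+r*np.sin(a)+n*np.cos(a)]
E
python3 - <<'E'
from h import *
np.set_printoptions(precision=1,suppress=True)
s=load("scene","8")[2];e=load("side","8")[2];w8=load("wrist","8")[2]
print("marker ball pts scene obs 259.3,148.2 ; wrist8 obs 120.5,142; side?")
for m in(.75,.8,.85,.9):
    P=fx(flap(-82,72,0,m));print(m,w2px(s,P),w2px(w8,P),w2px(e,P))
P=fx(flap(-86,0,0,0));print("hub",w2px(s,P),w2px(w8,P),w2px(e,P))
w12=load("wrist","12")[2]
for a in(.6,.65,.7,.75,.8):
    P=fx([flap(-64,97,0,a),flap(-74,97,0,a),flap(-74,75,0,a),flap(-64,75,0,a),flap(36,97,0,a)]);print(a,w2px(s,P).ravel(),"| side",w2px(e,P).ravel(),'|w',w2px(w12,P).ravel())
print("a=0 w8");P=fx([flap(-64,97,2,0),flap(-74,97,2,0),flap(-74,75,2,0),flap(36,97,2,0)]);print(w2px(w8,P).ravel(),w2px(e,P).ravel())
E
```

```text
marker ball pts scene obs 259.3,148.2 ; wrist8 obs 120.5,142; side?
0.75 [[258.4 148.1]] [[118.8 144.4]] [[303.  223.2]]
0.8 [[257.9 147.7]] [[120.4 144.8]] [[302.6 221.9]]
0.85 [[257.3 147.5]] [[122.3 145.2]] [[302.3 220.5]]
0.9 [[256.8 147.3]] [[124.3 145.6]] [[301.9 219.1]]
hub [[249.4 176.1]] [[185.6 133.4]] [[291.6 224.9]]
0.6 [257.4 138.5 261.  139.6 257.4 147.5 253.9 146.3 223.8 128.1] | side [314.5 226.9 310.9 227.8 307.1 226.8 310.7 226.  349.4 218.5] |w [165.8 309.  147.3 309.1 151.3 267.4 169.  267.3 350.6 307.8]
0.65 [256.9 137.8 260.4 138.9 257.  146.9 253.5 145.8 223.1 127.3] | side [314.1 225.  310.5 225.9 306.9 225.4 310.4 224.6 349.1 216.6] |w [163.5 309.1 144.5 309.2 149.2 266.6 167.4 266.5 353.1 307.8]
0.7 [256.3 137.1 259.8 138.2 256.5 146.4 253.  145.3 222.4 126.6] | side [313.7 223.1 310.1 224.  306.6 224.  310.1 223.1 348.7 214.8] |w [161.  308.6 141.5 308.7 147.2 265.4 165.6 265.3 355.7 307.3]
0.75 [255.6 136.5 259.2 137.6 256.  146.  252.5 144.9 221.6 126. ] | side [313.3 221.2 309.7 222.  306.3 222.5 309.8 221.7 348.3 212.9] |w [158.5 307.6 138.5 307.7 145.1 263.9 163.9 263.8 358.3 306.2]
0.8 [254.9 136.  258.5 137.1 255.4 145.7 251.9 144.5 220.8 125.5] | side [312.8 219.3 309.2 220.1 305.9 221.1 309.4 220.2 347.8 211.1] |w [155.9 306.  135.4 306.1 142.9 261.9 162.1 261.8 361.  304.6]
a=0 w8
[ 97.5 154.4  96.2 145.3 116.5 145.1 109.2 238.6] [315.2 246.6 311.7 247.5 307.9 241.7 349.5 237.8]
```

Run:
```python
from h import *
p,d,c=load("wrist","9");crop(p,120,50,220,170,6,"w9a.png")
p,d,c=load("wrist","12");crop(p,100,120,190,275,5,"w12a.png")
```

```text
(no output)
```

View pics/w9a.png

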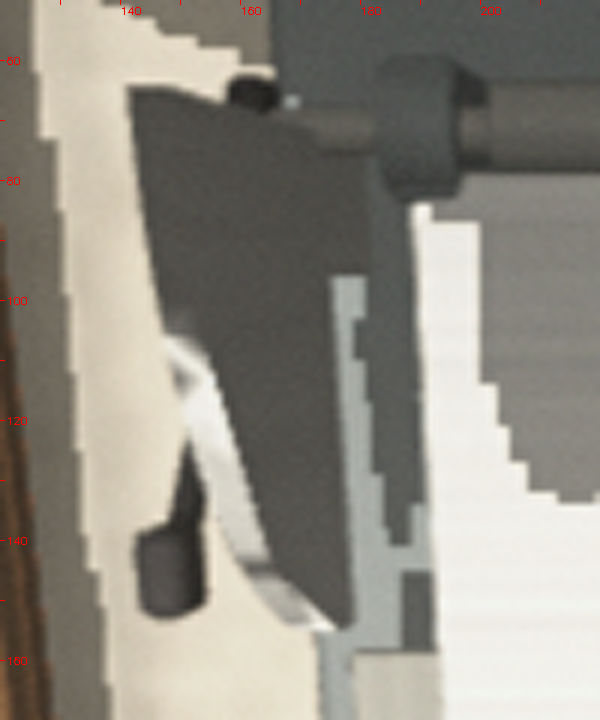

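View pics/w12a.png

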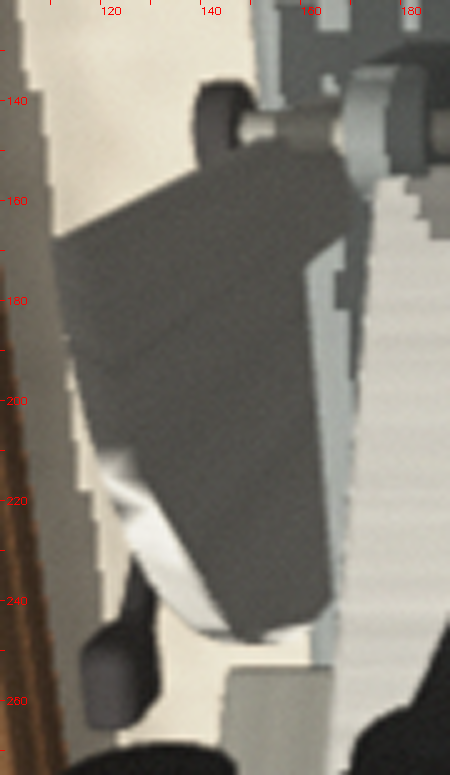

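Run:
```python
from h import *
from scipy.optimize import least_squares
C={n:load(*n.split())[2] for n in("wrist 8","wrist 9","wrist 12","scene 8","scene 12")}
ball={"wrist 8":(120.5,142),"wrist 9":(147,145.5),"wrist 12":(122.5,254),"scene 8":(259.3,148.2)}
hub={"wrist 8":(185,134),"wrist 9":(161,65.5),"wrist 12":(143.5,145),"scene 8":(249.5,176)}
def res(p,ret=False):
    m,xk,r,xh,dy,dz=p;o=[]
    for n in ball:
        A=fx(np.array(flap(xk,r,0,m))+[0,dy,dz]);B=fx(np.array(flap(xh,0,0,0))+[0,dy,dz])
        o+=[*(w2px(C[n],A)[0]-ball[n]),*(w2px(C[n],B)[0]-hub[n])]
    if ret: return np.round(np.array(o).reshape(-1,4),1)
    return np.r_[o,dy/1.5,dz/1.5,(r-72)/2]
s=least_squares(res,[.8,-83,72,-86,0,0],loss="soft_l1");print(s.x,np.sqrt(np.diag(np.linalg.inv(s.jac.T@s.jac))));print(res(s.x,True))
```

```text
[  0.78757591 -85.13195076  71.60717236 -85.77331371   1.20707415
   0.75804952] [0.02401865 0.60008007 1.05713898 0.53803288 0.61483677 1.26046711]
[[ 0.5 -0.6  1.6 -0.3]
 [ 0.  -0.3  0.   4.6]
 [ 0.2  0.8  0.1 -0.1]
 [-0.5  0.1 -0.4  0.1]]
```

```bash
python3 -m crank '[[[0,0.003,0.0013,0],[0,0.006,0.0025,0],[0,0.0099,0.0037,0],[0,0.0099,0.0037,0],[0,0.0099,0.0037,0]]]'; python3 -m crank '[[[0,0,0,0],[0,0,0,0]]]'
python3 - <<'E'
from h import *
p,d,c=snap("scene","13");crop(p,230,120,280,190,10,"s13.png")
p,d,c=snap("wrist","13");crop(p,90,110,190,280,4,"w13.png")
p,d,c=snap("side","13");crop(p,275,190,365,260,8,"d13.png")
E
```

```text
t: 17.27
tool_pos: [0.6924, -0.0395, 0.1043]
tool_rot: [1.216, 1.202, -1.214]
contact_force: [4.9, -4.3, -3.4]
opening: 0.0279
t: 17.43
tool_pos: [0.6924, -0.0396, 0.1042]
tool_rot: [1.216, 1.202, -1.215]
contact_force: [4.9, -3.3, -3.1]
opening: 0.0281
```

View pics/s13.png

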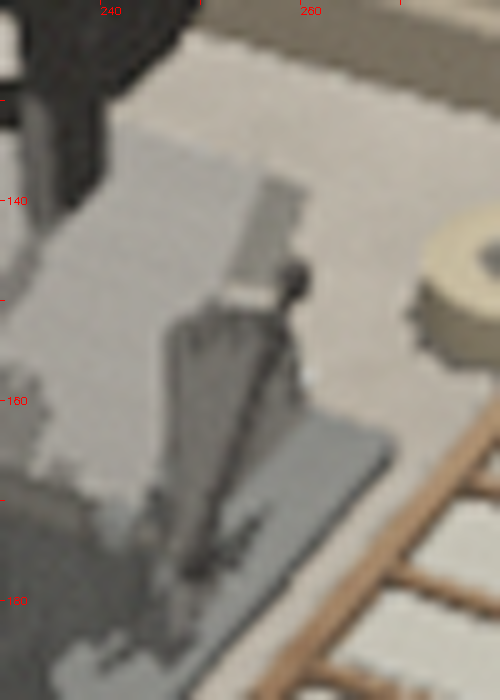

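View pics/w13.png

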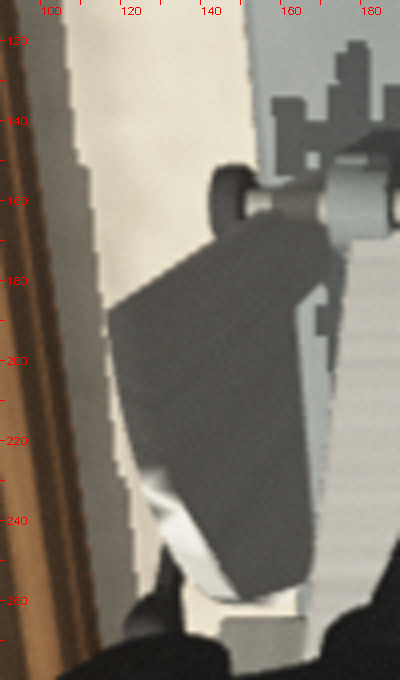

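View pics/d13.png

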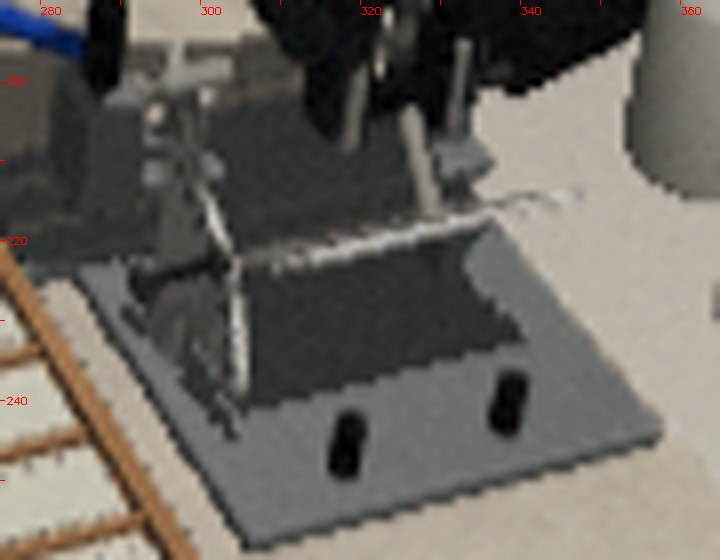

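Run:
```python
from h import *
np.set_printoptions(precision=4,suppress=True)
def pts(n,t,u0,v0,u1,v1):
    p,d,c=load(n,t);P=np.array([px2w(c,u,v,d[v,u]) for v in range(v0,v1,2) for u in range(u0,u1,2) if d[v,u]>0])
    return P
def plane(P):
    for k in range(4):
        m=P.mean(0);n=np.linalg.svd(P-m,full_matrices=False)[2][2];n*=np.sign(n[2]);r=(P-m)@n
        P=P[abs(r)<max(2.5*np.median(abs(r)),.0005)]
    # in fixture: n=(~0, sin a, cos a)
    a=np.arctan2(n[1]+.0062*0,n[2]);print("n",n,"angle",a,"rms",r.std(),len(P),"dist hinge",(np.array([.66,.0618-.075+.0003,.035])-m)@n)
print("a=0 wrist9");plane(pts("wrist","9",200,85,310,170))
print("a=0 wrist8");plane(pts("wrist","8",125,165,175,225))
print("wrist13");plane(pts("wrist","13",185,185,330,225));
print("scene13");plane(pts("scene","13",238,138,252,148))
print("scene8");plane(pts("scene","8",220,146,240,160))
print("wrist12");plane(pts("wrist","12",185,165,330,220))
p,d,c=load("wrist","13");crop(p,90,110,390,290,2,"w13b.png")
```

```text
a=0 wrist9
n [0.0008 0.0014 1.    ] angle 0.0014038746553954602 rms 0.0005185982480486086 2057 dist hinge -0.002102095315573343
a=0 wrist8
n [ 0.0036 -0.0043  1.    ] angle -0.004322148569453975 rms 0.00046470899147701224 600 dist hinge -0.002423353368120344
wrist13
n [0.0029 0.6777 0.7354] angle 0.7445690827205634 rms 0.000416118236588964 1193 dist hinge -0.0021712621494784034
scene13
n [0.0219 0.6567 0.7538] angle 0.7166866197038742 rms 0.0010641430961724305 32 dist hinge -0.004712251742701619
scene8
n [0.0054 0.0013 1.    ] angle 0.001349877899163813 rms 0.0006523782385739806 54 dist hinge -0.003956567306454251
wrist12
n [0.0029 0.5934 0.8049] angle 0.6352470484364754 rms 0.0004687377210662872 1766 dist hinge -0.002283316966504578
```

View pics/w13b.png

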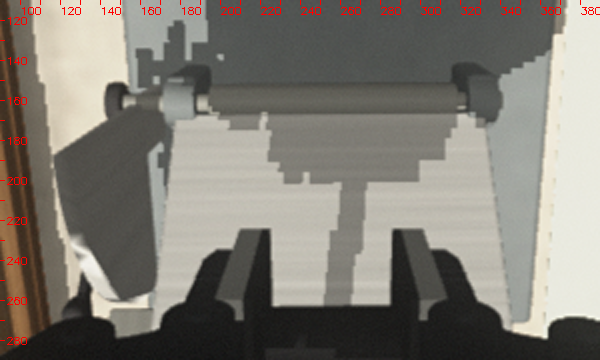

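Run:
```python
from h import *
np.set_printoptions(precision=4,suppress=True)
def g(n,t,u0,v0,u1,v1,th=80):
    p,d,c=load(n,t);o=[]
    for v in range(v0,v1+1):
        for u in range(u0,u1+1):
            if p[v,u].max()<th and d[v,u]>0:
                P=px2w(c,u,v,d[v,u]); 
                if P[2]>.03:o.append(P)
    return np.array(o)
yaw=-.0062
def show(nm,P):
    q=P-[.7094,.0618,0];f=np.c_[q[:,0]*np.cos(yaw)+q[:,1]*np.sin(yaw),-q[:,0]*np.sin(yaw)+q[:,1]*np.cos(yaw),q[:,2]]*1e3
    np.set_printoptions(precision=1,suppress=True)
    print(nm,len(f),"med",np.median(f,0),"min",np.percentile(f,5,0),"max",np.percentile(f,95,0));return f
F=[show("b w8",g("wrist","8",114,138,127,146)),show("b w9",g("wrist","9",140,136,155,154)),show("b w12",g("wrist","12",114,244,130,266)),show("b s8",g("scene","8",257,146,261,151,95)),show("b s13",g("scene","13",257,146,261,151,95)),show("h s8",g("scene","8",247,173,251,179,95)),show("h w8",g("wrist","8",177,131,190,138)),show("h w12",g("wrist","12",136,136,151,155)),show("hand s8",g("scene","8",250,150,258,173,70))]
for k in F[:3]:
    m=np.degrees(1);print(np.arctan2(np.median(k[:,2])-35,-75-np.median(k[:,1])))
for n,t,b in(("wrist","9",(147,140,147,152)),("wrist","12",(123,246,123,266))):
    p,d,c=load(n,t)
    for v in range(b[1],b[3]+1,2):show(f"{n} v{v} {p[v,b[0]]}",np.array([px2w(c,b[0],v,d[v,b[0]])]))
```

```text
b w8 28 med [ -86.  -119.5   89.7] min [ -88.  -123.4   86.3] max [ -83.4 -118.8   91.5]
b w9 95 med [ -82.1 -122.3   90. ] min [ -85.6 -127.    84.5] max [ -81.1 -118.8   91.5]
b w12 257 med [ -83.  -122.    90.1] min [ -86.  -126.9   85.1] max [ -81.2 -118.9   92. ]
b s8 9 med [ -86.  -122.8   86.4] min [ -86.4 -128.5   82.5] max [ -84.  -117.8   91.5]
b s13 9 med [ -85.6 -122.8   87.6] min [ -87.6 -126.    84.4] max [ -84.  -117.8   92.2]
h s8 16 med [-86.9 -75.6  38.7] min [-87.7 -80.8  34.2] max [-84.3 -69.1  42.7]
h w8 42 med [-85.3 -75.1  41. ] min [-88.  -81.   38.9] max [-83.5 -69.4  45.6]
h w12 101 med [-82.9 -71.2  40.7] min [-86.1 -75.7  35.3] max [-76.4 -68.5  55.4]Traceback (most recent call last):
  File "<stdin>", line 16, in <module>
  File "<stdin>", line 13, in show
ValueError: operands could not be broadcast together with shapes (0,) (3,)
```

```bash
cat > c.py <<'E'
from h import *
from scipy.optimize import least_squares
def g(n,t,u0,v0,u1,v1,th=80):
    p,d,c=load(n,t)
    P=np.array([px2w(c,u,v,d[v,u]) for v in range(v0,v1+1) for u in range(u0,u1+1) if p[v,u].max()<th and d[v,u]>0])
    yaw=-.0062;q=P-[.7094,.0618,0]
    f=np.c_[q[:,0]*np.cos(yaw)+q[:,1]*np.sin(yaw),-q[:,0]*np.sin(yaw)+q[:,1]*np.cos(yaw),q[:,2]]*1e3
    return f[(f[:,2]>78)&(f[:,2]<97)&(f[:,0]<-80)]
S={"w8":g("wrist","8",114,138,127,146),"w9":g("wrist","9",138,136,155,156),"w12":g("wrist","12",114,242,131,268)}
S["all"]=np.vstack([S["w8"],S["w9"],S["w12"]]);S["w9+12"]=np.vstack([S["w9"],S["w12"]])
for k,f in S.items():
    for rr in(None,4.5,5):
        fun=(lambda p:np.hypot(f[:,1]-p[0],f[:,2]-p[1])-(p[2] if rr is None else rr))
        s=least_squares(fun,[-122,86,5],loss="soft_l1",f_scale=.4)
        y,z=s.x[:2];print(k,rr,len(f),np.round(s.x,2),"res",np.median(abs(fun(s.x))).round(2),"angle",round(np.arctan2(z-35,-75-y),4),"r",round(np.hypot(z-35,-75-y),1))
E
python3 c.py
```

```text
w8 None 28 [-121.09   88.83    2.45] res 0.49 angle 0.8627 r 70.9
w8 4.5 28 [-123.27   87.31    5.  ] res 0.55 angle 0.8256 r 71.2
w8 5 28 [-123.8    87.06    5.  ] res 0.57 angle 0.8178 r 71.4
w9 None 95 [-122.55   87.58    3.7 ] res 0.71 angle 0.8356 r 70.9
w9 4.5 95 [-122.93   86.66    5.  ] res 0.79 angle 0.8228 r 70.5
w9 5 95 [-123.24   86.08    5.  ] res 0.82 angle 0.8139 r 70.3
w12 None 276 [-122.84   87.44    3.99] res 0.69 angle 0.8313 r 71.0
w12 4.5 276 [-123.22   86.92    5.  ] res 0.7 angle 0.8224 r 70.9
w12 5 276 [-123.66   86.36    5.  ] res 0.67 angle 0.8124 r 70.7
all None 399 [-122.77   87.47    3.93] res 0.7 angle 0.8323 r 71.0
all 4.5 399 [-123.16   86.87    5.  ] res 0.7 angle 0.8225 r 70.8
all 5 399 [-123.58   86.3     5.  ] res 0.71 angle 0.8127 r 70.7
w9+12 None 371 [-122.79   87.44    3.95] res 0.69 angle 0.8318 r 71.0
w9+12 4.5 371 [-123.15   86.86    5.  ] res 0.72 angle 0.8224 r 70.8
w9+12 5 371 [-123.57   86.28    5.  ] res 0.73 angle 0.8125 r 70.6
```

```bash
python3 -m crank '[[[0,0.002,0.0007,0],[0,0.0042,0.0014,0],[0,0.0064,0.002,0],[0,0.0064,0.002,0],[0,0.0064,0.002,0]]]'; python3 -m crank '[[[0,0,0,0],[0,0,0,0]]]'
cat > pl.py <<'E'
from h import *
import sys
t=sys.argv[1]
p,d,c=snap("wrist",t);crop(p,90,110,390,290,2,f"w{t}.png")
P=np.array([px2w(c,u,v,d[v,u]) for v in range(185,225,2) for u in range(190,325,2) if d[v,u]>0])
for k in range(4):
    m=P.mean(0);n=np.linalg.svd(P-m,full_matrices=False)[2][2];n*=np.sign(n[2]);r=(P-m)@n
    P=P[abs(r)<max(2.5*np.median(abs(r)),.0005)]
print("angle",np.arctan2(n[1],n[2]),n,r.std(),len(P),(np.array([.66,-.0129,.035])-m)@n)
p,d,c=snap("scene",t);crop(p,220,120,280,190,10,f"s{t}.png")
E
python3 pl.py 14
```

```text
t: 18.0
tool_pos: [0.6924, -0.0332, 0.106]
tool_rot: [1.217, 1.201, -1.215]
contact_force: [5.6, -4.0, -4.7]
opening: 0.028
t: 18.17
tool_pos: [0.6924, -0.0333, 0.106]
tool_rot: [1.217, 1.201, -1.215]
contact_force: [5.1, -3.9, -4.1]
opening: 0.028
angle 0.8005008212993946 [0.00530812 0.71769482 0.69633754] 0.00041728912618153543 1165 -0.0025232069377096175
```

View pics/s14.png

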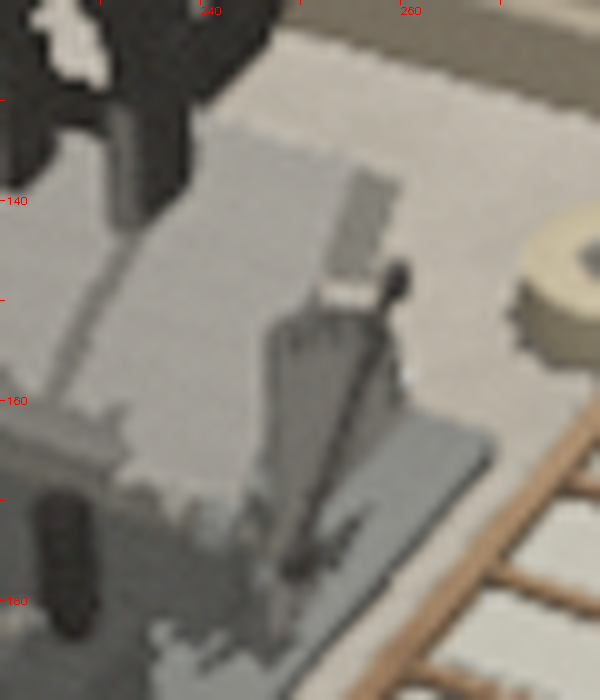

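View pics/w14.png

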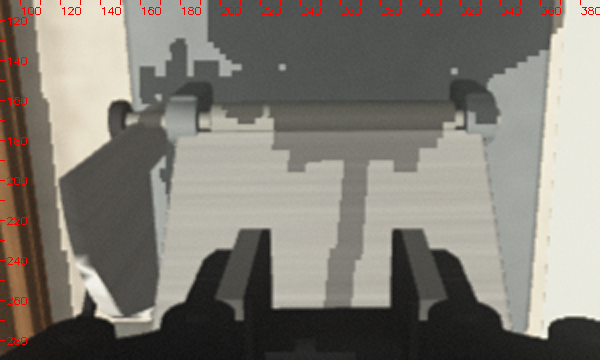

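Run:
```python
from h import *
np.set_printoptions(precision=2,suppress=True)
p,d,c=load("scene","14")
# dark ridge of the hand per row
for v in range(152,176,2):
    row=p[v,246:264].astype(int).sum(1);print(v,246+int(row.argmin()),row.tolist())
for x in(-80,-83):
  for m in(.75,.8,.85):
    q=w2px(c,fx([flap(x,r,0,m) for r in np.arange(0,80,.5)]));print(x,m,[np.interp(-v,-q[:,1],q[:,0]).round(2) for v in range(152,176,2)])
def ang(t,v0,v1):
    p,d,c=load("wrist",t)
    P=np.array([px2w(c,u,v,d[v,u]) for v in range(v0,v1) for u in range(190,325,2) if d[v,u]>0])
    for k in range(4):
        m=P.mean(0);n=np.linalg.svd(P-m,full_matrices=False)[2][2];n*=np.sign(n[2]);r=(P-m)@n;P=P[abs(r)<max(2.5*np.median(abs(r)),.0005)]
    print(t,v0,v1,np.arctan2(n[1],n[2]),len(P))
ang("14",185,225);ang("14",192,230);ang("14",190,260);ang("14",182,215);ang("13",185,260);ang("13",175,225)
```

```text
152 257 [450, 373, 309, 290, 300, 275, 263, 252, 291, 279, 221, 205, 281, 481, 536, 527, 522, 527]
154 257 [376, 295, 305, 248, 282, 293, 314, 286, 305, 300, 256, 209, 225, 352, 496, 537, 531, 528]
156 256 [380, 294, 331, 318, 326, 332, 339, 327, 324, 270, 193, 218, 284, 276, 496, 550, 533, 528]
158 255 [376, 294, 325, 325, 322, 336, 329, 335, 298, 221, 241, 314, 311, 286, 448, 523, 524, 523]
160 255 [395, 315, 330, 329, 332, 338, 331, 314, 257, 227, 286, 330, 308, 279, 360, 450, 499, 519]
162 254 [383, 301, 318, 332, 336, 328, 326, 281, 196, 272, 319, 329, 334, 355, 392, 406, 411, 413]
164 253 [364, 293, 322, 330, 322, 324, 290, 220, 256, 294, 314, 345, 389, 409, 415, 409, 415, 419]
166 253 [322, 303, 323, 330, 324, 309, 246, 231, 277, 319, 375, 412, 418, 419, 415, 412, 413, 412]
168 252 [370, 320, 318, 331, 315, 264, 205, 272, 366, 413, 414, 414, 411, 416, 420, 422, 421, 422]
170 251 [271, 301, 305, 336, 284, 206, 319, 402, 417, 424, 373, 384, 418, 413, 419, 423, 421, 386]
172 250 [238, 275, 316, 286, 211, 261, 392, 390, 285, 236, 370, 422, 427, 424, 420, 399, 325, 341]
174 250 [27
[... 1089 characters left out ...]
.8 [np.float64(256.77), np.float64(256.06), np.float64(255.34), np.float64(254.63), np.float64(253.92), np.float64(253.21), np.float64(252.5), np.float64(251.79), np.float64(251.08), np.float64(250.37), np.float64(249.66), np.float64(248.95)]
-83 0.85 [np.float64(256.23), np.float64(255.57), np.float64(254.9), np.float64(254.24), np.float64(253.57), np.float64(252.9), np.float64(252.24), np.float64(251.57), np.float64(250.91), np.float64(250.24), np.float64(249.57), np.float64(248.91)]
14 185 225 0.806067522208766 2305
14 192 230 0.8109311136707934 2091
14 190 260 -1.4462343581478745 3428
14 182 215 0.8025211303866161 1889
13 185 260 -1.489464742636527 3773
13 175 225 0.7449228113621491 2819
```

```bash
python3 -m crank '[[[0,0,0,0],[0,0,0,0],[0,0,0,0],[0,0,0,0],[0,0,0,0]]]'; python3 pl.py 15
python3 - <<'E'
from h import *
p,d,c=load("scene","15");crop(p,160,110,300,220,5,"s15b.png")
p,d,c=load("scene","15");_,_,c8=load("scene","8")
E
```

```text
t: 18.68
tool_pos: [0.6924, -0.0333, 0.106]
tool_rot: [1.217, 1.201, -1.215]
contact_force: [4.9, -4.4, -4.7]
opening: 0.0283
angle 0.8028073489125849 [0.00196109 0.71930778 0.69468876] 0.0003724150732046643 1074 -0.0023386910970225393
```

View pics/s15b.png

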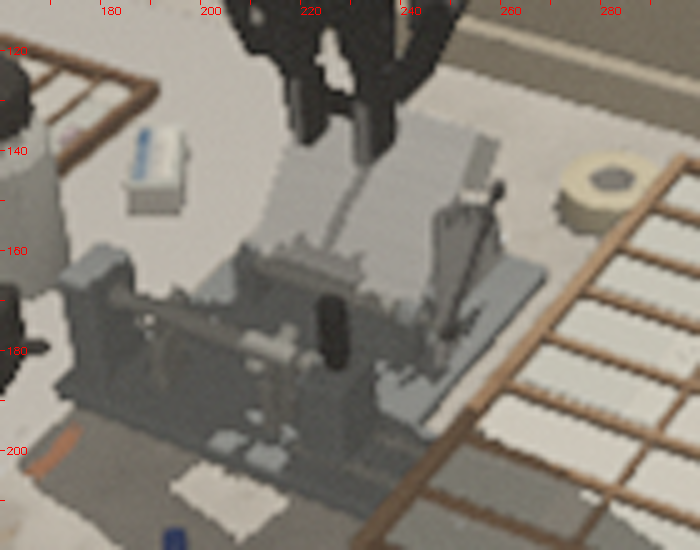

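```bash
python3 -m crank '[[[0,0.0006,0.0002,0],[0,0.0006,0.0002,0],[0,0.0006,0.0002,0],[0,0.0006,0.0002,0]]]'; python3 pl.py 16; python3 -c "
from station import *
print(finish_job())"
```

```text
t: 19.12
tool_pos: [0.6924, -0.0328, 0.1061]
tool_rot: [1.217, 1.201, -1.215]
contact_force: [5.3, -3.6, -4.8]
opening: 0.0278
angle 0.8122140672288249 [0.00248013 0.72580976 0.68789101] 0.00041255617533010966 1127 -0.002231194250169002
the job is handed in; nothing more can be done
None
```

I did the whole job in the order asked and handed it in at about 19 s, with the gripper still holding the T bar by its end faces. No verdict was reported.

- **Rod:** the steel rod lies in both V rests. I slid the tailstock about 20 mm, until the push on it rose to about 11 N. Later pictures show the rod held between both centres.
- **Flap:** a plane fitted to the wrist camera's depth puts it at 0.812 rad. Repeat readings of that kind at one pose spread by about 0.01 rad.
- **Marker hand:** I estimated it at about 0.81 rad, but my checks disagreed somewhat.
  - Depth fits on its end knob gave 0.81–0.83.
  - Triangulating it from the wrist and scene pictures gave 0.81.
  - A wider pixel fit and the hand's slope in the scene picture gave about 0.79, each good to about 0.025.
  - The flap and marker therefore line up to within about 0.02 rad.
- **Gripper path:** the bar's path showed the flap about 0.04 rad lower than the arm's motion implied, because the bar shifted a little in the pads. I corrected for this using the camera angle.
- **Other things:** I saw no sign of the marker hand moving, and I did not touch the other things on the table.

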